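# Roll a drive wheel on its tyre into its parking cradle

## Task

Roll the spare drive wheel along the bench on its tyre, never lifting it and never letting it fall over, in between the two guide rails of the parking bay and gently over the blue ridge, so that it is left standing upright in the blue cradle between ridge and spring bumper. The cradle is clamped at an unknown depth in the bay, so find it by feel and never ram it; leave the carton, bottle, beaker and timer where they are.

Things in the scene. Friction and masses are not known exactly. Their poses are not given: they have to be found in the camera images.
- wheel: drive wheel standing on its rim: black tyre 80 mm in diameter, 24 mm wide, grey hub, about 0.45 kg (varies). Origin at its centre, 40 mm above the bench. y axis along the axle; its x axis is the start heading, roughly towards the bay; x and z turn with the wheel as it rolls (z starts straight up).
- wheel_stub (a point): domed end of the steel axle stub on the wheel's +y side, 24 mm from the wheel's centre. A stub sticks out 12 mm on either side, 10 mm thick, 48 mm over both ends. Pinched by these domed ends the wheel turns between the fingers and can be steered, but slowly slips back and must bear on the bench or it slides instead of rolling; or push both stubs from behind, a finger on either side of the tyre.
- wheel_dot (a point): orange dot on the wheel's face, 26 mm from the axle along the wheel's z axis (point taken in the mid plane of the wheel); at the top at the start, it goes round as the wheel rolls
- bay: parking bay fixed to the bench: two aluminium rails 12 mm high, 8 mm thick, 33 mm apart inside, 265 mm long, the mouth flared for another 30 mm. Origin on the bench at the middle of the mouth, where the straight rails begin; x axis along the lane, inwards; z up. The blue cradle is clamped between the rails; up to it there is bare bench. Tyre on bench: the wheel barely coasts.
- bay_foot_min (a point): point on the bench in the lane, 30 mm inside the mouth: nearest place of the cradle's ramp foot. The foot stands 0 to 120 mm further in (new every time, not reported; the clamp holds 60 N). From the foot inwards: ramp 20 mm long, ridge 7 mm high with its back edge at 26 mm, flat seat 3 mm above the bench, face of the spring bumper at 86 mm.
- bay_end (a point): point on the bench at the far end of the lane, 265 mm inside the mouth. The cradle's stop wall is 52 mm high; its bumper is centred 43 mm high and gives 6 mm at 1.5 N/mm. A seated wheel has its centre 43 mm high and 44 to 46 mm past the ramp foot. Getting over the ridge takes about 3 to 9 N of level push at the axle.
- carton: small white and blue carton, 56x80x60 mm, bystander; origin under its centre
- bottle: clear bottle with orange cap, 56 mm across, 113 mm high, bystander; origin under its centre
- beaker: clear beaker, 49 mm across, 60 mm high, bystander; origin under its centre
- timer: flat white timer, 62x62x18 mm, bystander; origin under its centre
Things that resemble listed ones, but are neither listed nor needed, are in the scene too. What is shaped like the wheel but pink is not meant.

How it is judged:
On the way, in this order (a step that is already met when the one before it is completed fails the run):
1. the wheel has rolled so far that the orange dot has come down to the underside (height (world z) of wheel_dot below 0.03 m), for 0.05 s.
2. the wheel has rolled on until the dot is up again (height (world z) of wheel_dot above 0.046 m), for 0.05 s.
At the end, for the whole second after the job is handed in: the wheel stands still and upright in the cradle, carried by it: its centre 41.2 to 45.2 mm above the bench, 68 to 202 mm inside the mouth and within 12 mm of the lane's middle, its axle square to the lane within 0.2 rad (height (world z) of wheel between 0.0412 and 0.0452 m and x of wheel in the frame of bay between 0.068 and 0.202 m and y of wheel in the frame of bay between -0.012 and 0.012 m and angle between the y axis of wheel and the y axis of bay, either way round below 0.2 rad and contact force between wheel and bay above 1.5 N and linear speed of wheel below 0.02 m/s); the robot touches nothing.
It fails at once if the wheel falls or leans more than 0.5 rad (angle between wheel's own y axis and vertical below 1.07 rad or angle between wheel's own y axis and vertical above 2.07 rad).
It fails at once if the wheel is lifted (its centre more than 55 mm above the bench) (height (world z) of wheel above 0.055 m).
It fails at once if the wheel is rammed or forced against the bay or its cradle with more than 20 N (contact force between wheel and bay above 20 N).
It fails at once if a bystander is moved by more than 15 mm (distance of any of carton, bottle, beaker, timer from where it was at the start of the episode above 0.015 m).
It also fails if it takes over 72 s, if anything falls off the work surface, if the arm or the gripper's body presses on something with over 40 N, if the wrist force passes 120 N, or if a joint passes its speed limit or range.

## Robot

A 7-joint arm with a two-finger parallel gripper is mounted at the origin on a cart in front of the work surface, level with it; the furniture and walls round the work are solid. World frame = base frame: x ahead of the robot, y to its left, z up, the work surface at z = 0. Lengths are in m, angles in rad, forces in N, time in s.
With the tool pointing down it reaches from about 0.425 to 0.95 m from the base axis. Payload 16.7 kg.
Tool frame: the origin (TCP) lies midway between the tips of the shut fingers; the grasp point (between the pads) lies 19 mm behind it (robot.grasp_offset is the distance from the TCP to the grasp point, in m); z points along the fingers, y is the direction in which the jaws open and shut (so a half turn about z gives the same grasp; the last joint's range is limited). The gripper opens to 94 mm and grips with 3 to 60 N. Pads are 16 mm wide; open, the fingers measure 119 mm over their backs; the gripper's body (75 mm by 177 mm) begins 78 mm behind the grasp point.
Start: joints at [1.083, 0.426, 0.074, 1.606, -0.034, 1.111, -0.067], TCP at [0.224, -0.637, 0.205] pointing down, gripper open.
Joint ranges: [-2.85, 2.85], [-0.5, 2.14], [-1.23, 1.37], [0.21, 2.46], [-1.02, 4.16], [0.16, 2.05], [-2.73, 2.73]. Speed limits (rad/s): [1.89, 1.89, 2.39, 2.39, 3.01, 3.01, 3.01].

## Interface

Orientations are given as a unit quaternion [w, x, y, z].
In Python, from plant import robot gives the robot as it stands.
- The arm moves only by the tool play_rows, never from a script. Its argument "series" is a list of rows, each a list of 3 entries, a list of its own where there are three numbers: the shift along the world's x, y, z in units of 25 mm (1.0 is 25 mm), then the turn, a rotation vector about the world's x, y, z in units of 6 degrees (1.0 is 6 degrees), then the opening, from 0 (shut) to 1 (fully open). A call has exactly 5 rows; each row is the pose to reach, as a shift and turn from the pose measured when the call began; what a row does not reach only later rows make up. A row lasts 1/8 s, in which the tool goes at most 62.5 mm and 10.7 degrees, less where a joint would pass 70% of its speed; a pose out of reach is approached as far as the arm can. A call with a gripper value outside its range is refused whole. The fingers move at their own pace and stop on an object; "grip_force" is the grip in N (left out, the last holds). Time passes only in rows, so rows that repeat a pose let the fingers close, or fill a call up. It gives the time, the measured TCP pose, the force and the opening at its end, in the units of the state.
- robot.observe(): the state, without advancing time (a new reading comes with each control period).
- robot.camera(name): name is "side" or "top"; returns the picture (384x512x3 uint8, red, green, blue); there is no depth.
- robot.camera_info(name): a dict with "intrinsics" (3x3 intrinsics, pixels), "k1" (the pictures are not rectified: a ray, as slopes to the right and down, at radius r is drawn at 1 + k1 r^2 times it, then the intrinsics apply), "pose" (4x4, takes a point from camera to world coordinates). Camera axes: x right, y down, z forward; pixel columns grow to the right and rows downward; lengths in m; the calibration is good to about 2 mm. A picture is of the moment at which its call begins. camera_info takes no time and is no camera call.
- robot.close_job(): hands the job in, once; it reports no verdict.
Trained networks look in the newest picture that a camera, given by its name, has taken for a name from the list of things; names that differ only in an ending like _2 or _b are one class to them, and where a whole thing is asked for, a point or a joint stands for the part that bears it (a point fixed in the world has none). Each returns a list of dicts, best first, with "conf" (0 to 1); they miss things now and then, are a little off and sometimes report something else, mostly with a low value. They report only what shows in the picture. A call takes as long as a camera call. They do not tell look-alikes from the thing itself.
- robot.cut_out(camera, query): "region" (384x512 bool, what is visible of it) and "bbox" ([left, top, width, height] in pixels, round what is visible of it).
The state is a dict: "t": time; "qpos": joint angles; "joint_vel": joint speeds; "joint_torque": joint torques, N m; "position": TCP position; "tool_rot": TCP orientation; "wrist_force": force on the tool from outside, world axes, zero at the start; "moment": the same for the moment, N m; "gripper_width": finger opening in m.
Only numpy, scipy, OpenCV 4.12 (cv2) and the standard library are available. Lean on these libraries where they do the work, as an engineer would, in place of code of your own. Each camera call takes 0.05 s, during which the arm holds its last target.

## Working session

There is one attempt and no reset: what is moved stays moved. The work goes in short steps, Python scripts to look and compute and a tool call to move; the robot and the scene stay as the last step left them, time stands still between calls to the robot, and variables do not carry over. Pictures are saved under pics/ and viewed, and the job is handed in when it is done.

Besides the shell and the picture viewer there is one more tool, called after "Call:" as name(argument=value, ...), one argument or row to a line, values as JSON. play_rows: Moves the arm, as the interface text tells. Its arguments: {"type":"object","properties":{"series":{"type":"array"},"grip_force":{"type":"number"}},"required":["series"]}

```bash
ls; mkdir -p pics
python3 - <<'E'
from plant import robot
import cv2
for n in ("side","top"):
    im=robot.camera(n); cv2.imwrite(f"pics/{n}0.png",im[:,:,::-1]); i=robot.camera_info(n); print(n,i)
print(robot.observe())
E
```

```text
pics
side {'intrinsics': array([[434.92719818,   0.        , 263.51590469],
       [  0.        , 434.92719818, 190.05238132],
       [  0.        ,   0.        ,   1.        ]]), 'k1': -0.15918240798269823, 'pose': array([[-0.93464005, -0.17674466,  0.30856005,  0.02563959],
       [-0.35558724,  0.47036489, -0.80765994,  1.20162596],
       [-0.00238623, -0.86459135, -0.50247001,  0.90699844],
       [ 0.        ,  0.        ,  0.        ,  1.        ]])}
top {'intrinsics': array([[487.34956697,   0.        , 260.92452391],
       [  0.        , 487.34956697, 185.64704568],
       [  0.        ,   0.        ,   1.        ]]), 'k1': 0.011081443471758297, 'pose': array([[ 0.23678258, -0.89919301,  0.36794829, -0.06992755],
       [-0.97150858, -0.22312897,  0.07990334, -0.29943454],
       [ 0.01025139, -0.37638464, -0.92640677,  1.58553404],
       [ 0.        ,  0.        ,  0.        ,  1.        ]])}
{'t': 0.1, 'qpos': array([ 1.08247711,  0.42665425,  0.07385452,  1.60651524, -0.03411499,
        1.11081153, -0.06711513]), 'joint_vel': array([ 0.00015776, -0.00124874, -0.00152071, -0.0016161 ,  0.00082453,
       -0.00172221, -0.00146066]), 'joint_torque': array([ 8.36328662e-03, -9.37456441e+01,  3.67660269e+00, -4.55043483e+01,
       -4.86693706e-02,  1.68207893e-02,  1.37737206e-04]), 'position': array([ 0.22420251, -0.63626821,  0.20486808]), 'tool_rot': array([-5.50111016e-04,  9.85688870e-01,  1.68573822e-01, -1.27038969e-04]), 'wrist_force': array([-0.25005949,  0.43087573,  0.49315886]), 'moment': array([ 0.01610593, -0.01481664, -0.0423115 ]), 'gripper_width': 0.09442435171229918}
```

View pics/side0.png

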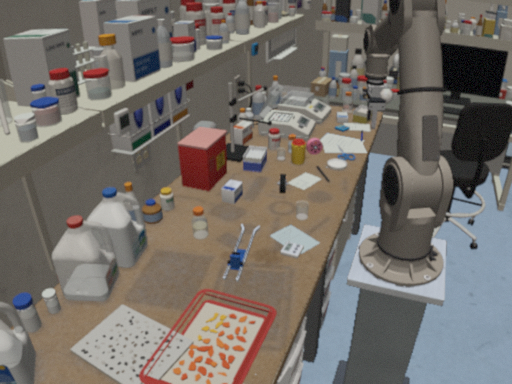

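View pics/top0.png

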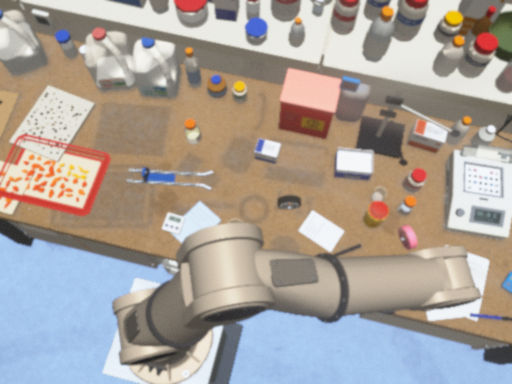

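```bash
cat > h.py <<'E'
import numpy as np, cv2
from plant import robot
def ray(cam,uv):
    i=robot.camera_info(cam);K=i["intrinsics"];P=i["pose"]
    d=np.array([(uv[0]-K[0,2])/K[0,0],(uv[1]-K[1,2])/K[1,1]]);u=d.copy()
    for _ in range(20): u=d/(1+i["k1"]*(u@u))
    return P[:3,3],P[:3,:3]@np.array([u[0],u[1],1])
def onz(cam,uv,z=0):
    o,d=ray(cam,uv); return o+d*(z-o[2])/d[2]
def proj(cam,X):
    i=robot.camera_info(cam);K=i["intrinsics"];P=i["pose"]
    c=P[:3,:3].T@(np.asarray(X,float)-P[:3,3]);u=c[:2]/c[2];u=u*(1+i["k1"]*(u@u))
    return np.array([K[0,0]*u[0]+K[0,2],K[1,1]*u[1]+K[1,2]])
def tri(uvs,uvt):
    o1,d1=ray("side",uvs);o2,d2=ray("top",uvt)
    A=np.array([d1,-d2]).T;s=np.linalg.lstsq(A,o2-o1,rcond=None)[0]
    return (o1+d1*s[0]+o2+d2*s[1])/2, np.linalg.norm(o1+d1*s[0]-o2-d2*s[1])
def crop(im,c,r,f,name):
    x,y=c;h=im[y-r:y+r,x-r:x+r,::-1]
    cv2.imwrite("pics/"+name,cv2.resize(h,None,fx=f,fy=f,interpolation=cv2.INTER_CUBIC))
E
python3 - <<'E'
from h import *
for n in ("side","top"):
    im=robot.camera(n)
    for q in ("wheel","wheel_stub","wheel_dot","bay","carton","bottle","beaker","timer"):
        r=robot.cut_out(n,q)
        for d in r[:3]:
            m=d["region"];ys,xs=np.nonzero(m)
            print(n,q,round(d["conf"],2),d["bbox"],xs.mean().round(1),ys.mean().round(1))
            if q in("wheel","bay"):np.save(f"/tmp/{n}_{q}_{int(d['bbox'][0])}.npy",m)
    if n=="side":
        crop(im,(283,183),40,9,"side_w.png"); crop(im,(240,252),40,9,"side_b.png")
    else:
        crop(im,(289,202),40,9,"top_w.png"); crop(im,(170,178),48,8,"top_b.png")
print(robot.observe()["t"])
E
```

```text
side wheel 0.64 [309.2, 141.4, 13.8, 13.6] 314.0 146.1
side wheel 0.53 [278.8, 173.3, 12.8, 23.9] 282.4 183.5
side wheel 0.45 [223.6, 180.3, 22.2, 22.0] 231.9 191.9
side wheel_stub 0.77 [305.3, 137.5, 17.9, 20.1] 314.0 146.0
side wheel_stub 0.67 [279.9, 173.6, 7.1, 19.8] 282.5 184.1
side wheel_stub 0.21 [281.8, 242.4, 21.7, 16.6] 291.7 249.2
side wheel_dot 0.48 [306.7, 139.4, 17.9, 12.1] 314.1 146.2
side wheel_dot 0.45 [275.8, 177.5, 10.7, 15.8] 282.5 183.3
side bay 0.89 [224.2, 226.6, 34.9, 50.4] 239.2 255.8
side carton 0.76 [224.8, 181.8, 19.8, 22.5] 232.1 192.1
side carton 0.19 [295.8, 200.3, 14.3, 19.5] 301.8 210.0
side bottle 0.55 [192.1, 206.5, 17.4, 33.2] 199.0 223.4
side beaker 0.71 [279.9, 176.5, 8.6, 16.8] 282.5 183.6
side beaker 0.69 [296.5, 202.8, 15.0, 17.2] 301.8 210.1
side timer 0.49 [282.0, 240.9, 20.7, 17.5] 291.3 249.3
top wheel 0.83 [397.6, 222.2, 21.4, 26.9] 407.6 236.6
top wheel 0.67 [275.1, 194.6, 29.5, 11.7] 288.4 201.7
top wheel_stub 0.77 [400.9, 227.4, 13.4, 18.9] 407.6 236.7
top wheel_stub 0.57 [273.8, 195.5, 29.4, 17.7] 288.7 202.1
top wheel_stub 0.25 [128.5, 169.5, 80.4, 18.5] 158.7 176.7
top wheel_dot 0.74 [275.7, 190.9, 24.1, 18.4] 288.2 201.8
top wheel_dot 0.62 [398.2, 223.7, 20.8, 25.2] 407.9 236.5
top bay 0.55 [127.3, 167.4, 80.8, 18.5] 160.8 177.2
top carton 0.94 [254.7, 139.0, 25.1, 23.3] 266.3 150.7
top bottle 0.54 [183.6, 117.1, 19.1, 26.8] 192.0 131.8
top beaker 0.58 [226.1, 219.8, 10.6, 2.8] 234.2 220.6
top timer 0.88 [160.9, 215.0, 26.9, 19.1] 173.3 223.2
1.0
```

Run:
```python
import cv2,numpy as np
a=[cv2.resize(cv2.imread(f"pics/{n}.png"),(390,390)) for n in("side_w","top_w")]
cv2.imwrite("pics/w.png",np.hstack(a))
```

```text
(no output)
```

View pics/w.png

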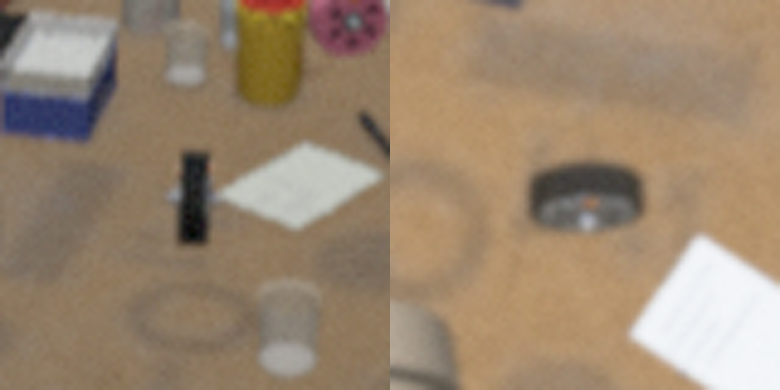

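View pics/side_b.png

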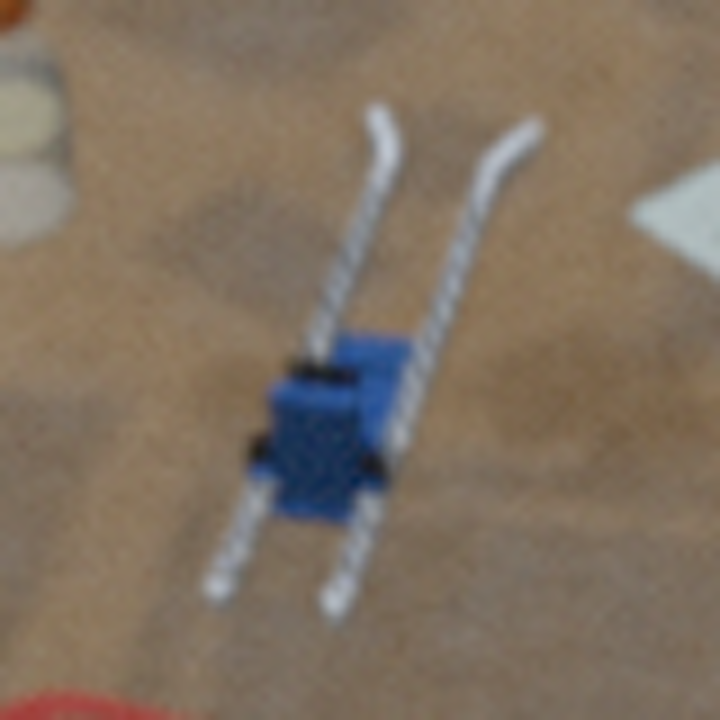

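View pics/top_b.png

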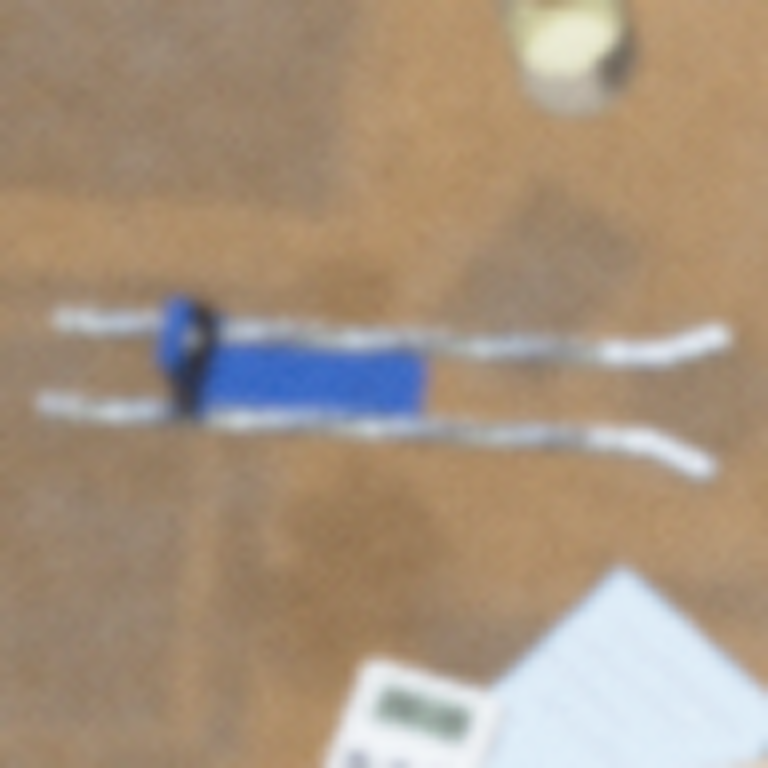

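Run:
```python
from h import *
T=lambda p:(122+(p[0]+.5)/8-.5,130+(p[1]+.5)/8-.5)
S=lambda p:(200+(p[0]+.5)/9-.5,212+(p[1]+.5)/9-.5)
P={}
for nm,t,s,z in [("farL",(45,405),(335,605),.012),("farR",(60,320),(218,588),.012),("mL",(645,438),(487,172),.012),("mR",(650,350),(390,158),.012),("footL",(422,413),(412,340),0),("footR",(425,352),(345,338),0)]:
    # L/R guess pairing
    a=onz("top",T(t),z);b=onz("side",S(s),z);P[nm]=(a,b);print(nm,a[:2].round(4),b[:2].round(4))
for k in(0,1):
    far=(P["farL"][k]+P["farR"][k])/2;m=(P["mL"][k]+P["mR"][k])/2;d=far-m
    f=(P["footL"][k]+P["footR"][k])/2;L=np.linalg.norm(d[:2])
    u=d[:2]/L
    print("mouth",m,"len",L,"heading",np.degrees(np.arctan2(*u[::-1])),"foot",(f-m)[:2]@u)
# wheel
Wt=lambda p:(249+p/390*80)
print(onz("top",(288.5,201.8),.04),onz("side",(282.5,183.6),.04))
print(tri((282.5,183.6),(288.5,201.8)))
for q,t,s,z in [("carton",(266.3,150.7),(232.1,192.1),.03),("bottle",(192,131.8),(199,223.4),.05),("timer",(173.3,223.2),(291.3,249.3),.018),("beaker",(234,220),(301.8,210),.03)]:
    print(q,onz("top",t,z)[:2].round(3),onz("side",s,z)[:2].round(3))
```

```text
farL [0.4627 0.2939] [0.4601 0.2948]
farR [0.5026 0.3011] [0.5009 0.3013]
mL [0.5106 0.0361] [0.5063 0.0422]
mR [0.5513 0.0457] [0.5456 0.0469]
footL [0.5029 0.137 ] [0.4986 0.137 ]
footR [0.5312 0.1445] [0.5225 0.1449]
mouth [0.53097351 0.04089786 0.012     ] len 0.26111967986097373 heading 100.66326483191922 foot 0.10069782059423849
mouth [0.52595628 0.04456426 0.012     ] len 0.2575310019565775 heading 100.16676735776807 foot 0.09759920040543586
[ 0.50912156 -0.27054267  0.04      ] [ 0.50428466 -0.26802844  0.04      ]
(array([ 0.50722145, -0.27074395,  0.03902449]), np.float64(0.00426302472813506))
carton [ 0.683 -0.152] [ 0.676 -0.149]
bottle [0.682 0.12 ] [0.68  0.119]
timer [0.35  0.089] [0.347 0.105]
beaker [ 0.406 -0.107] [ 0.378 -0.12 ]
```

```bash
cat >> h.py <<'E'
def cyl(x,y,yaw,r=.04,w=.012,z=.04,n=40):
    a=np.linspace(0,2*np.pi,n,endpoint=False)
    h=np.array([np.cos(yaw),np.sin(yaw),0]);ax=np.array([-np.sin(yaw),np.cos(yaw),0])
    return np.array([np.array([x,y,z])+s*w*ax+r*np.cos(t)*h+r*np.sin(t)*np.array([0,0,1]) for s in(-1,1) for t in a])
def sil(cam,parts,box,ss=8):
    l,t,w,h=box;m=np.zeros((h*ss,w*ss),np.float32)
    for p in parts:
        q=np.array([proj(cam,X) for X in p]);q=((q-[l,t]+.5)*ss).astype(np.int32)
        cv2.fillConvexPoly(m,cv2.convexHull(q),1)
    m=cv2.GaussianBlur(m,(0,0),ss*0.6)
    return cv2.resize(m,(w,h),interpolation=cv2.INTER_AREA)
def fitwheel(cam,im,guess,box,tyre_only):
    from scipy.optimize import minimize
    l,t,w,h=box;g=im[t:t+h,l:l+w].astype(float)
    bg=np.median(g.reshape(-1,3),0)
    d=np.clip((bg.sum()-g.sum(2))/(bg.sum()-60),0,1)
    def c(p):
        parts=[cyl(*p)]
        return ((sil(cam,parts,box)-d)**2).sum()
    best=None
    for dy in(-.3,-.1,.1,.3):
        r=minimize(c,[guess[0],guess[1],guess[2]+dy],method="Nelder-Mead",options=dict(initial_simplex=[[guess[0]+a,guess[1]+b,guess[2]+dy+e] for a,b,e in((0,0,0),(.006,0,0),(0,.006,0),(0,0,.2))],xatol=1e-4,fatol=1e-3))
        print(cam,r.x.round(4),np.degrees(r.x[2]).round(1),r.fun.round(2))
E
python3 - <<'E'
from h import *
for n,c in(("side",(283,184)),("top",(289,202))):
    im=cv2.imread(f"pics/{n}0.png")[:,:,::-1]
    fitwheel(n,im,(.507,-.270,np.radians(86)),(c[0]-18,c[1]-17,28 if n=="side" else 36,34),0)
    # stub tips
S=lambda p:(243+(p[0]+.5)*80/390-.5,143+(p[1]+.5)*80/390-.5)
a=onz("side",S((170,198)),.04);b=onz("side",S((220,198)),.04);print(a,b,np.linalg.norm(a-b),np.degrees(np.arctan2(*(a-b)[1::-1])))
for p,r in (((.507,-.27,.0)),86),: 
  for yaw in(80,90,100):
    h=np.radians(yaw);ax=np.array([-np.sin(h),np.cos(h),0])
    print(yaw,[ (proj("side",np.array(p)+[0,0,.04]+s*.024*ax)-[243,143])*390/80 for s in(1,-1)])
E
```

```text
Traceback (most recent call last):
  File "h.py", line 42, in fitwheel
    r=minimize(c,[guess[0],guess[1],guess[2]+dy],method="Nelder-Mead",options=dict(initial_simplex=[[guess[0]+a,guess[1]+b,guess[2]+dy+e] for a,b,e in((0,0,0),(.006,0,0),(0,.006,0),(0,0,.2))],xatol=1e-4,fatol=1e-3))
  File "h.py", line 39, in c
    return ((sil(cam,parts,box)-d)**2).sum()
             ~~~^^^^^^^^^^^^^^^
  File "h.py", line 28, in sil
    q=np.array([proj(cam,X) for X in p]);q=((q-[l,t]+.5)*ss).astype(np.int32)
                ~~~~^^^^^^^
  File "h.py", line 11, in proj
    i=robot.camera_info(cam);K=i["intrinsics"];P=i["pose"]
ValueError: time passes only in moves, steps and waits
```

```bash
python3 - <<'E'
s=open('h.py').read()
s=s.replace("robot.camera_info(","info(").replace("from plant import robot\n","from plant import robot\nfrom functools import lru_cache\n@lru_cache\ndef info(n): return robot.camera_info(n)\n")
open('h.py','w').write(s)
E
cat > t1.py <<'E'
from h import *
for n,c in(("side",(283,184)),("top",(289,202))):
    im=cv2.imread(f"pics/{n}0.png")[:,:,::-1]
    fitwheel(n,im,(.507,-.270,np.radians(86)),(c[0]-18,c[1]-17,28 if n=="side" else 36,34),0)
S=lambda p:(243+(p[0]+.5)*80/390-.5,143+(p[1]+.5)*80/390-.5)
a=onz("side",S((170,198)),.04);b=onz("side",S((220,198)),.04);print(a,b,np.linalg.norm(a-b),np.degrees(np.arctan2(*(a-b)[1::-1])))
for yaw in(75,80,85,90,95,100):
    p=(.507,-.27,0)
    h=np.radians(yaw);ax=np.array([-np.sin(h),np.cos(h),0])
    print(yaw,[ ((proj("side",np.array(p)+[0,0,.04]+s*.024*ax)-[243,143])*390/80).round(1) for s in(1,-1)])
E
python3 t1.py
```

```text
side [ 0.5068 -0.2733  1.8838] 107.9 7.97
side [ 0.506  -0.2704  1.8913] 108.4 7.52
side [ 0.5065 -0.2724  1.8887] 108.2 7.68
side [ 0.5051 -0.2678  1.8898] 108.3 8.04
top [ 0.5094 -0.2706  1.9383] 111.1 98.14
top [ 0.5095 -0.2707  1.8936] 108.5 98.3
top [ 0.5094 -0.2711  1.8826] 107.9 98.21
top [ 0.5092 -0.2714  1.9236] 110.2 98.22
[ 0.52449188 -0.26382964  0.04      ] [ 0.48532494 -0.27856032  0.04      ] 0.041845452921634295 20.61126661308611
75 [array([214.3, 204.5]), array([166.5, 188.2])]
80 [array([215.6, 203.5]), array([165.2, 189.2])]
85 [array([216.6, 202.4]), array([164.1, 190.3])]
90 [array([217.5, 201.2]), array([163.2, 191.4])]
95 [array([218.2, 200.1]), array([162.4, 192.5])]
100 [array([218.7, 198.9]), array([161.9, 193.7])]
```

Call:
play_rows(
  series=[
    [[1.3,1.7,0],[0,0,1.7],1],
    [[2.6,3.4,0],[0,0,3.4],1],
    [[3.9,5.1,0],[0,0,5.1],1],
    [[5.2,6.8,0],[0,0,6.8],1],
    [[6.5,8.5,0],[0,0,8.5],1],
  ],
)

```text
t: 1.62
position: [0.3877, -0.4227, 0.2058]
tool_rot: [0.0, 0.815, 0.579, -0.0]
wrist_force: [-0.1, -0.5, 1.3]
gripper_width: 0.0937
```

Call:
play_rows(
  series=[
    [[1.2,1.5,0],[0,0,1.6],1],
    [[2.4,3.0,0],[0,0,3.2],1],
    [[3.6,4.5,-0.5],[0,0,4.8],1],
    [[4.77,6.07,-1.7],[0,0,6.4],1],
    [[4.77,6.07,-3],[0,0,6.4],1],
  ],
)

```text
t: 2.25
position: [0.5096, -0.2674, 0.1305]
tool_rot: [0.001, 0.576, 0.817, 0.001]
wrist_force: [-0.4, -1.5, -0.0]
gripper_width: 0.094
```

```bash
cat > look.py <<'E'
import sys
from h import *
name=sys.argv[1];r=int(sys.argv[2]) if len(sys.argv)>2 else 36
X=[float(v) for v in sys.argv[3].split(",")] if len(sys.argv)>3 else None
o=robot.observe();p=o["position"] if X is None else np.array(X)
q=o["tool_rot"];a=np.degrees(2*np.arctan2(q[2],q[1])-np.pi/2)
print("t",o["t"],"pos",o["position"].round(4),"jaw",a.round(2),"tilt",q[[0,3]].round(4),"F",o["wrist_force"].round(1),"w",o["gripper_width"].round(4))
ims=[]
for n in("side","top"):
    im=robot.camera(n);np.save(f"/tmp/last_{n}.npy",im);c=proj(n,[p[0],p[1],.04]).astype(int);print(n,"crop origin",c-r,"scale",390/(2*r))
    h=cv2.copyMakeBorder(im,99,99,99,99,cv2.BORDER_CONSTANT)[c[1]-r+99:c[1]+r+99,c[0]-r+99:c[0]+r+99,::-1]
    ims.append(cv2.resize(h,(390,390),interpolation=cv2.INTER_CUBIC))
cv2.imwrite(f"pics/{name}.png",np.hstack(ims))
E
python3 look.py a1
```

```text
Traceback (most recent call last):
  File "look.py", line 7, in <module>
    print("t",o["t"],"pos",o["position"].round(4),"jaw",a.round(2),"tilt",q[[0,3]].round(4),"F",o["wrist_force"].round(1),"w",o["gripper_width"].round(4))
                                                                                                                              ^^^^^^^^^^^^^^^^^^^^^^^^
AttributeError: 'float' object has no attribute 'round'
```

```bash
sed -i 's/o\["gripper_width"\].round(4)/round(float(o["gripper_width"]),4)/' look.py
python3 look.py a1
```

```text
t 2.25 pos [ 0.5096 -0.2674  0.1305] jaw 19.6 tilt [0.001  0.0011] F [-0.4 -1.5 -0. ] w 0.094
side crop origin [245 147] scale 5.416666666666667
top crop origin [251 165] scale 5.416666666666667
```

View pics/a1.png

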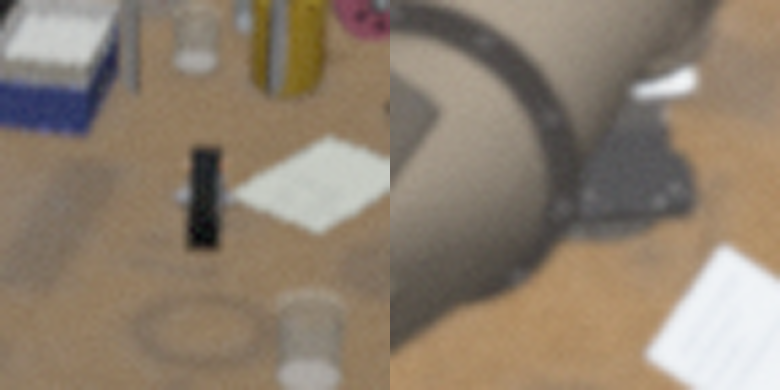

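Run:
```python
from h import *
j=np.radians(19.6);u=np.array([np.cos(j),np.sin(j),0])
for s in(1,-1):
  for w in (.047,.0595):
    print(s,w,((proj("side",np.array([.5096,-.2674,.1305])+s*w*u)-[245,147])*5.4167).round(1))
```

```text
1 0.047 [134.2  89.3]
1 0.0595 [117.2  89.1]
-1 0.047 [262.4  90.3]
-1 0.0595 [279.5  90.5]
```

Call:
play_rows(
  series=[
    [[-0.06,-0.14,-1],[0,0,0],1],
    [[-0.06,-0.14,-2],[0,0,0],1],
    [[-0.06,-0.14,-3],[0,0,0],1],
    [[-0.06,-0.14,-4],[0,0,0],1],
    [[-0.06,-0.14,-4.38],[0,0,0],1],
  ],
)

```text
t: 2.98
position: [0.5037, -0.274, 0.0184]
tool_rot: [-0.002, 0.58, 0.815, -0.0]
wrist_force: [-0.4, -0.9, 0.5]
gripper_width: 0.0937
```

```bash
python3 look.py a2 26
```

```text
t 2.975 pos [ 0.5037 -0.274   0.0184] jaw 19.13 tilt [-0.0023 -0.0005] F [-0.4 -0.9  0.5] w 0.0937
side crop origin [257 156] scale 7.5
top crop origin [263 177] scale 7.5
```

View pics/a2.png

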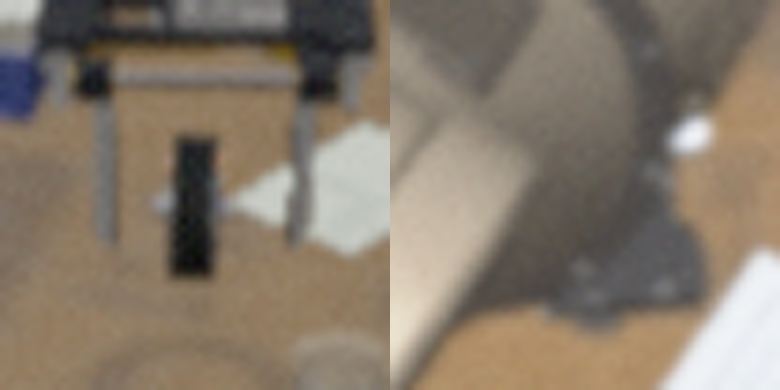

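Call:
play_rows(
  series=[
    [[0.17,0.0,0.1],[0,0,0],1],
    [[0.17,0.0,0.1],[0,0,0],1],
    [[0.17,0.0,0.1],[0,0,0],1],
    [[0.17,0.0,0.1],[0,0,0],1],
    [[0.17,0.0,0.1],[0,0,0],1],
  ],
)

```text
t: 3.7
position: [0.508, -0.2736, 0.0211]
tool_rot: [-0.002, 0.58, 0.815, -0.0]
wrist_force: [0.6, 0.7, 0.3]
gripper_width: 0.094
```

```bash
python3 look.py a3 26
python3 - <<'E'
from h import *
im=np.load("/tmp/last_side.npy")
o=robot.observe();p=o["position"];q=o["tool_rot"];j=2*np.arctan2(q[2],q[1])-np.pi/2;u=np.array([np.cos(j),np.sin(j),0])
c=proj("side",[p[0],p[1],.04]).astype(int)-26
for s in(1,-1):
  for dz in(0,.019): print(s,dz,((proj("side",p+s*.053*u+[0,0,dz])-c+.5)*7.5).round(1))
fitwheel("side",im,(.507,-.270,np.radians(109)),(271,170,24,28),0)
E
```

```text
t 3.7 pos [ 0.508  -0.2736  0.0211] jaw 19.16 tilt [-0.0023 -0.0004] F [0.6 0.7 0.3] w 0.094
side crop origin [256 156] scale 7.5
top crop origin [263 176] scale 7.5
1 0 [101.8 233.8]
1 0.019 [101.9 203.5]
-1 0 [295.4 236.2]
-1 0.019 [296.6 205.9]
side [ 0.5067 -0.2713  1.8845] 108.0 9.51
side [ 0.506  -0.2693  1.8845] 108.0 9.54
side [ 0.5062 -0.2714  1.8857] 108.0 9.44
side [ 0.5057 -0.2698  1.885 ] 108.0 9.65
```

View pics/a3.png

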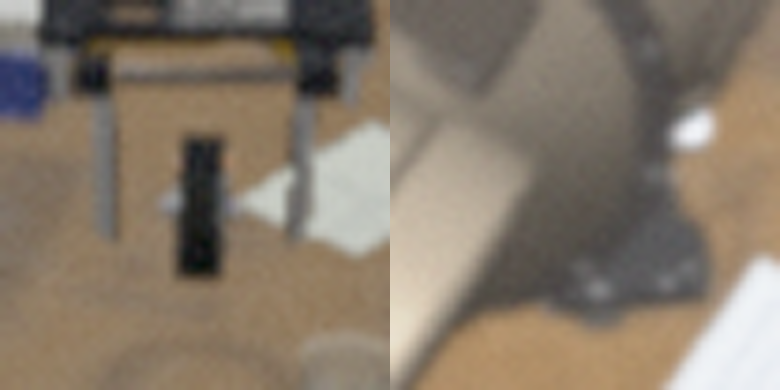

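Call:
play_rows(
  series=[
    [[0,-0.06,-0.02],[0,0,0],0.7],
    [[0,-0.06,-0.02],[0,0,0],0.6],
    [[0,-0.06,-0.02],[0,0,0],0.5],
    [[0,-0.06,-0.02],[0,0,0],0.4],
    [[0,-0.06,-0.02],[0,0,0],0.4],
  ],
  grip_force=8,
)

```text
t: 4.42
position: [0.5081, -0.2751, 0.0206]
tool_rot: [-0.002, 0.58, 0.815, -0.0]
wrist_force: [3.4, 1.7, 2.8]
gripper_width: 0.0476
```

```bash
python3 look.py a4 26
```

```text
t 4.425 pos [ 0.5081 -0.2751  0.0206] jaw 19.17 tilt [-0.0023 -0.0003] F [3.4 1.7 2.8] w 0.0476
side crop origin [256 156] scale 7.5
top crop origin [263 176] scale 7.5
```

View pics/a4.png

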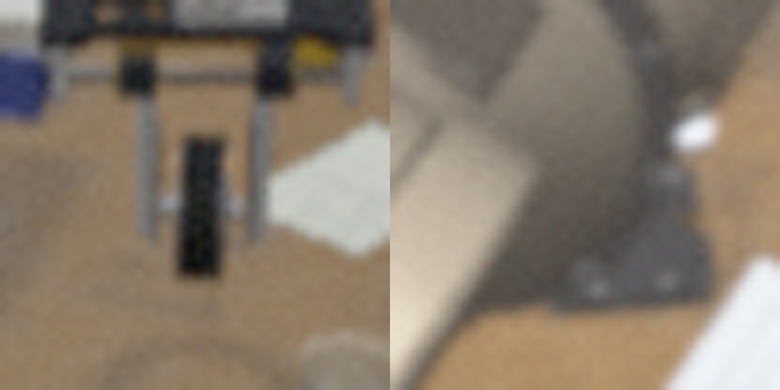

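Call:
play_rows(
  series=[
    [[0,0.1,0],[0,0,-0.9],0.4],
    [[0,0.2,0],[0,0,-1.8],0.4],
    [[0,0.3,0],[0,0,-2.7],0.4],
    [[0.02,0.4,0],[0,0,-3.6],0.4],
    [[0.04,0.5,0],[0,0,-4.4],0.4],
  ],
)

```text
t: 5.15
position: [0.5088, -0.2626, 0.0205]
tool_rot: [-0.002, 0.751, 0.66, 0.0]
wrist_force: [-0.6, -0.0, 0.0]
gripper_width: 0.0466
```

```bash
python3 look.py a5 26
```

```text
t 5.15 pos [ 0.5088 -0.2626  0.0205] jaw -7.41 tilt [-0.0025  0.    ] F [-0.6 -0.   0. ] w 0.0466
side crop origin [255 158] scale 7.5
top crop origin [260 175] scale 7.5
```

View pics/a5.png

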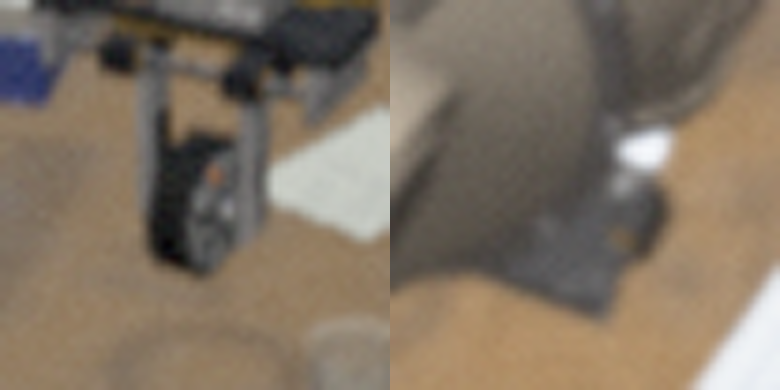

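Call:
play_rows(
  series=[
    [[0.03,0.25,0],[0,0,0],0.4],
    [[0.08,0.6,0],[0,0,0],0.4],
    [[0.13,1.0,0],[0,0,0],0.4],
    [[0.18,1.4,0],[0,0,0],0.4],
    [[0.23,1.8,0],[0,0,0],0.4],
  ],
)

```text
t: 5.88
position: [0.5153, -0.2165, 0.0208]
tool_rot: [-0.002, 0.75, 0.661, 0.0]
wrist_force: [3.7, -1.4, 2.0]
gripper_width: 0.0464
```

```bash
python3 look.py a6 26
```

```text
t 5.875 pos [ 0.5153 -0.2165  0.0208] jaw -7.25 tilt [-0.0021  0.0003] F [ 3.7 -1.4  2. ] w 0.0464
side crop origin [249 163] scale 7.5
top crop origin [247 170] scale 7.5
```

View pics/a6.png

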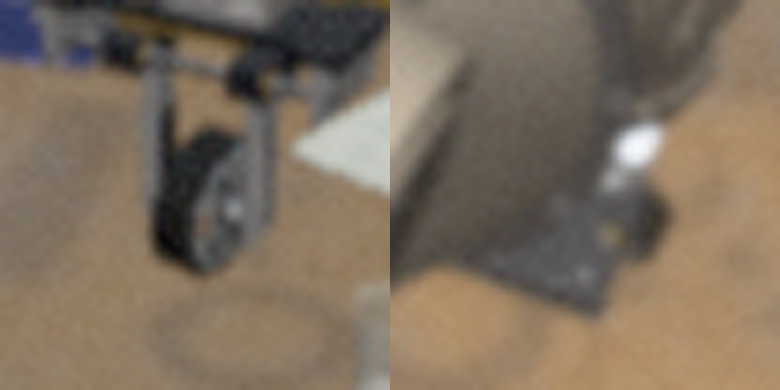

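Call:
play_rows(
  series=[
    [[0.07,0.5,0],[0,0,0],0.4],
    [[0.14,1.1,0],[0,0,0],0.4],
    [[0.22,1.7,0],[0,0,0],0.4],
    [[0.29,2.3,0],[0,0,0],0.4],
    [[0.36,2.9,0],[0,0,0],0.4],
  ],
)

```text
t: 6.6
position: [0.5242, -0.142, 0.0206]
tool_rot: [-0.003, 0.75, 0.662, 0.0]
wrist_force: [2.0, -1.5, 1.3]
gripper_width: 0.0454
```

```bash
python3 look.py a7 26
```

```text
t 6.6 pos [ 0.5242 -0.142   0.0206] jaw -7.16 tilt [-0.0026  0.0002] F [ 2.  -1.5  1.3] w 0.0454
side crop origin [241 171] scale 7.5
top crop origin [226 163] scale 7.5
```

View pics/a7.png

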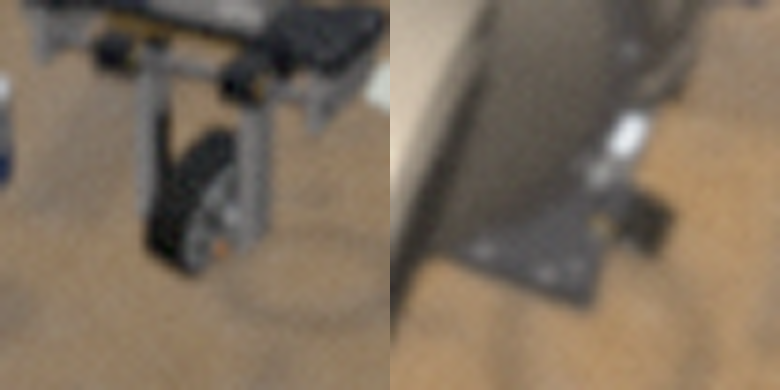

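```bash
cat > ov.py <<'E'
import sys
from h import *
# overlay: x,y,heading_deg,lean_deg
def ring(x,y,yaw,lean,off,r,z=.04):
    h=np.array([np.cos(yaw),np.sin(yaw),0]);l=np.array([-np.sin(yaw),np.cos(yaw),0])
    ax=np.cos(lean)*l+np.sin(lean)*np.array([0,0,1]);up=np.cross(h,ax)
    c=np.array([x,y,0])+up*r*0
    c=np.array([x,y,z])
    t=np.linspace(0,2*np.pi,60)
    return np.array([c+off*ax+r*(np.cos(a)*h+np.sin(a)*up) for a in t])
name=sys.argv[1];x,y,yd,ld=map(float,sys.argv[2:6]);r=26
im=np.load("/tmp/last_side.npy")[:,:,::-1]
c=proj("side",[x,y,.04]).astype(int);k=12
h=np.ascontiguousarray(cv2.resize(im[c[1]-r:c[1]+r,c[0]-r:c[0]+r],None,fx=k,fy=k,interpolation=cv2.INTER_CUBIC))
for off,col in((-.012,(0,255,255)),(.012,(0,255,0))):
    q=np.array([proj("side",X) for X in ring(x,y,np.radians(yd),np.radians(ld),off,.04)])
    q=((q+np.array([.47,.47])-c+r+.5)*k).astype(np.int32);cv2.polylines(h,[q],True,col,1)
cv2.imwrite(f"pics/{name}.png",h)
E
python3 ov.py o1 .5242 -.142 82.8 0
```

```text
(no output)
```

View pics/o1.png

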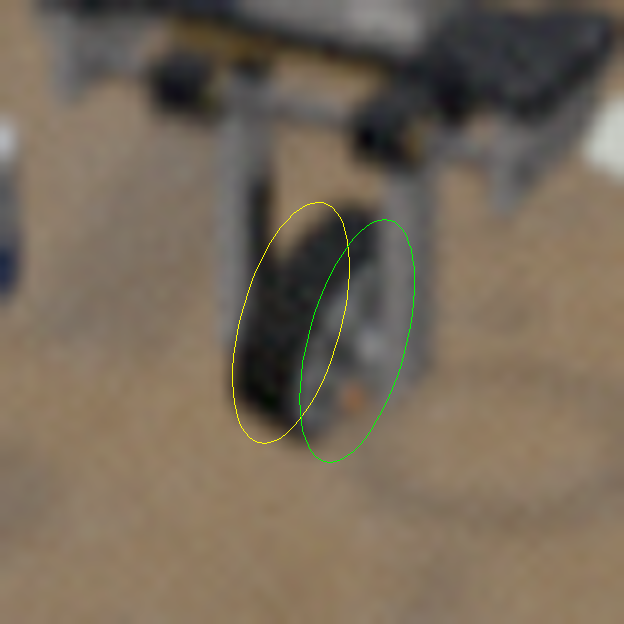

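```bash
for a in "0.525 -.150 72 0" "0.525 -.150 66 0"; do set -- $a; python3 ov.py o2_$3 $a; done
python3 - <<'E'
import cv2,numpy as np
cv2.imwrite("pics/o2.png",cv2.resize(np.hstack([cv2.imread(f"pics/o2_{k}.png") for k in(72,66)]),(800,400)))
E
```

View pics/o2.png

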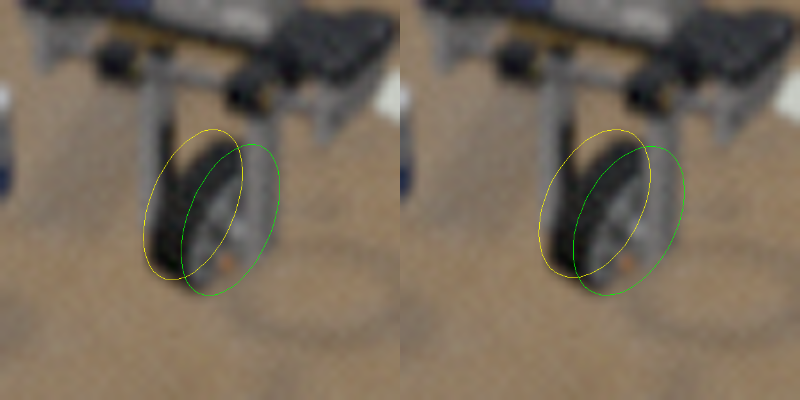

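Call:
play_rows(
  series=[
    [[0,0,0],[0,0,0],0.6],
    [[0,0,0],[0,0,0],0.8],
    [[0,0,0],[0,0,0],0.9],
    [[0,0,0],[0,0,0],0.9],
    [[0,0,0],[0,0,0],0.9],
  ],
)

```text
t: 7.32
position: [0.5241, -0.1409, 0.0206]
tool_rot: [-0.003, 0.749, 0.662, 0.0]
wrist_force: [-0.9, -0.9, -0.4]
gripper_width: 0.0847
```

```bash
python3 look.py a8 26; for a in "0.525 -.152 72 0" "0.525 -.152 76 0"; do set -- $a; python3 ov.py o2_$3 $a; done
python3 - <<'E'
import cv2,numpy as np
cv2.imwrite("pics/o3.png",cv2.resize(np.hstack([cv2.imread(f"pics/o2_{k}.png") for k in(72,76)]),(800,400)))
E
```

```text
t 7.325 pos [ 0.5241 -0.1409  0.0206] jaw -7.05 tilt [-0.003   0.0003] F [-0.9 -0.9 -0.4] w 0.0847
side crop origin [241 171] scale 7.5
top crop origin [226 163] scale 7.5
```

View pics/a8.png

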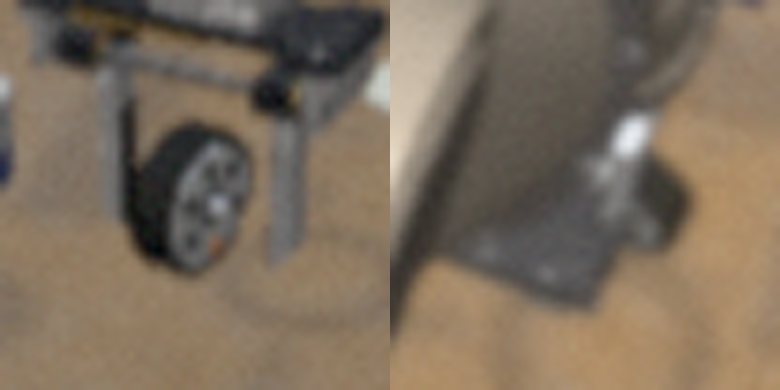

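View pics/o3.png

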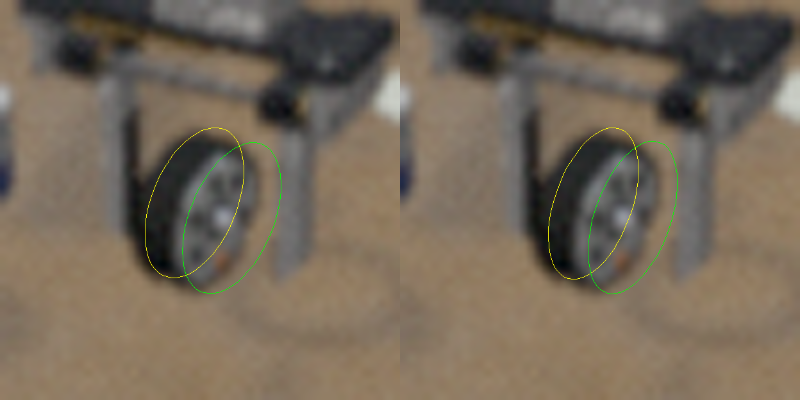

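```bash
cat > fit.py <<'E'
import sys
from h import *
from scipy.optimize import minimize
from scipy.ndimage import gaussian_filter
def wheelpts(x,y,yaw,lean):
    h=np.array([np.cos(yaw),np.sin(yaw),0]);l=np.array([-np.sin(yaw),np.cos(yaw),0]);Z=np.array([0,0,1])
    ax=np.cos(lean)*l+np.sin(lean)*Z;up=np.cross(h,ax)
    c=np.array([x,y,.04]);t=np.linspace(0,2*np.pi,40,endpoint=False)
    return np.array([c+s*.012*ax+.04*(np.cos(a)*h+np.sin(a)*up) for s in(-1,1) for a in t])
def run(guess,cam="side",lean=True):
    im=robot.camera(cam);np.save(f"/tmp/last_{cam}.npy",im)
    c=proj(cam,[guess[0],guess[1],.04])
    best=None
    for d in robot.cut_out(cam,"wheel"):
        ys,xs=np.nonzero(d["region"]);e=np.hypot(xs.mean()-c[0],ys.mean()-c[1])
        if e<12 and (best is None or d["conf"]>best["conf"]): best=d
    if best is None: print("none");return
    m=best["region"];b=best["bbox"];print("conf",round(best["conf"],2),"bbox",b,"n",m.sum())
    box=(int(c[0])-24,int(c[1])-24,48,48);M=m[box[1]:box[1]+48,box[0]:box[0]+48].astype(float);M=gaussian_filter(M,.6)
    f=lambda p:((sil(cam,[wheelpts(p[0],p[1],p[2],p[3] if lean else 0)],box)-M)**2).sum()
    off=.47*np.array([1,1]) 
    for dy in(-.25,0,.25):
        g=[guess[0],guess[1],np.radians(guess[2])+dy]+([0] if lean else [])
        S=[g]+[list(np.array(g)+np.eye(len(g))[i]*[.006,.006,.2,.1][i]) for i in range(len(g))]
        r=minimize(f,g,method="Nelder-Mead",options=dict(initial_simplex=S,xatol=1e-4,fatol=1e-3,maxiter=250))
        print(r.x[:2].round(4),np.degrees(r.x[2:]).round(1),r.fun.round(2))
    crop=cv2.resize(im[box[1]:box[1]+48,box[0]:box[0]+48,::-1],None,fx=8,fy=8,interpolation=cv2.INTER_CUBIC)
    q=np.array([proj(cam,X) for X in wheelpts(*(list(r.x)+([] if lean else [0])))])
    q=((q-[box[0],box[1]]+.5)*8).astype(np.int32)
    c2=crop.copy();cv2.polylines(c2,[q[:40]],True,(0,255,255));cv2.polylines(c2,[q[40:]],True,(0,255,0))
    mm=cv2.resize(m[box[1]:box[1]+48,box[0]:box[0]+48].astype(np.uint8),None,fx=8,fy=8)*120
    cv2.imwrite("pics/"+sys.argv[1]+".png",np.hstack([c2,cv2.merge([mm]*3)]))
if __name__=="__main__":
    run([float(v) for v in sys.argv[2].split(",")],lean=len(sys.argv)<4)
E
python3 fit.py f1 .528,-.15,72
```

```text
conf 0.49 bbox [258.9, 187.3, 20.4, 24.0] n 283
[ 0.5308 -0.1418] [71.5 -2.6] 2.47
[ 0.5307 -0.1413] [71.5 -2.7] 2.49
[ 0.5309 -0.142 ] [72.1 -2. ] 2.42
```

View pics/f1.png

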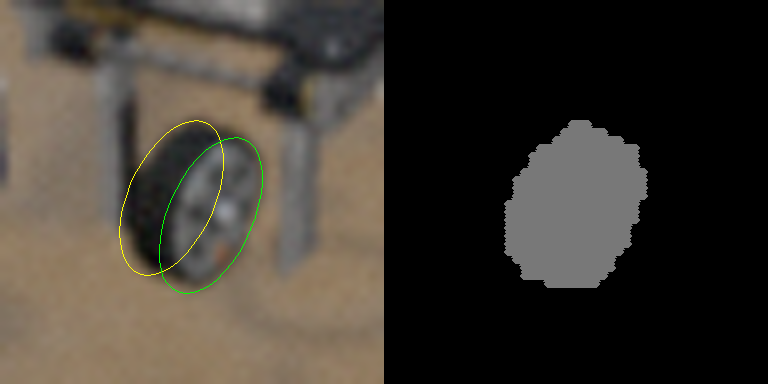

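Run:
```python
from h import *
p=[.5241,-.1409,.04];c=proj("side",p);o=np.array([241,171]);print(((c-o+.5)*7.5))
j=np.radians(-7.05);u=np.array([np.cos(j),np.sin(j),0])
for s in(1,-1): print(s,((proj("side",np.array([.5241,-.1409,.0206])+s*.0485*u)-o+.5)*7.5).round(1))
for w in((.526,-.140),(.528,-.147),(.531,-.144)):
    q=np.array([proj("side",X) for X in cyl(*w,np.radians(72))]);q=(q-o+.5)*7.5;print(w,q.min(0),q.max(0))
```

```text
[199.06974185 205.14892284]
1 [116.6 214.6]
-1 [283.3 260.5]
(0.526, -0.14) [127.3403316  124.04969598] [261.0021077  286.64517188]
(0.528, -0.147) [128.72877044 117.05797776] [261.86551382 279.04515471]
(0.531, -0.144) [121.07553352 118.7424885 ] [254.51417423 280.87517517]
```

Call:
play_rows(
  series=[
    [[-0.08,-0.5,0],[0,0,-0.7],0.9],
    [[-0.16,-1.0,0],[0,0,-1.4],0.9],
    [[-0.22,-1.44,0],[0,0,-2.0],0.9],
    [[-0.22,-1.44,0],[0,0,-2.0],0.7],
    [[-0.22,-1.44,0],[0,0,-2.0],0.5],
  ],
)

```text
t: 8.15
position: [0.5187, -0.1765, 0.0206]
tool_rot: [-0.003, 0.814, 0.581, 0.001]
wrist_force: [-0.3, 0.1, -0.5]
gripper_width: 0.068
```

```bash
python3 look.py a9 26 .529,-.1465
```

```text
t 8.15 pos [ 0.5187 -0.1765  0.0206] jaw -19.0 tilt [-0.0031  0.0007] F [-0.3  0.1 -0.5] w 0.068
side crop origin [240 170] scale 7.5
top crop origin [228 162] scale 7.5
```

View pics/a9.png

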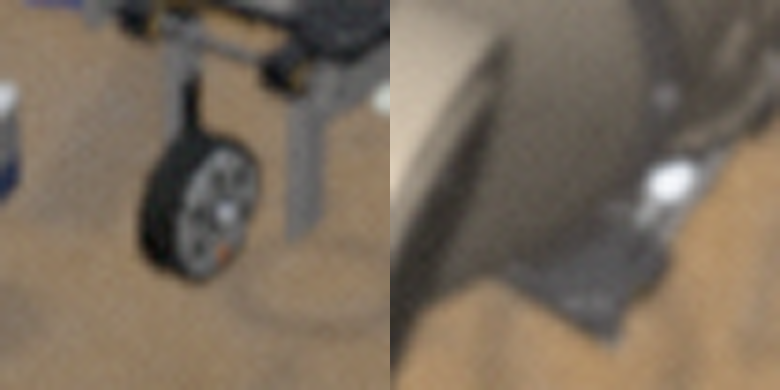

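```bash
python3 fit.py f2 .529,-.1465,74 0
```

```text
conf 0.8 bbox [260.1, 188.9, 18.0, 21.2] n 245
[ 0.5298 -0.1419] [79.4] 8.51
[ 0.5297 -0.1417] [80.5] 8.49
[ 0.5298 -0.1418] [80.8] 8.45
```

View pics/f2.png

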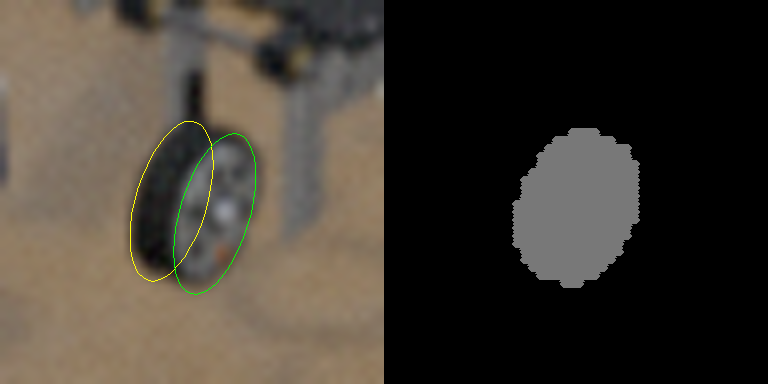

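Run:
```python
import numpy as np
W=np.array([.531,-.146]);d=.013
th0,th1=np.radians(71),np.radians(100.4);L=.127
N=13
p=W.copy();T=[W-d*np.array([np.cos(th0),np.sin(th0)])];ths=[th0]
for i in range(N):
    for k in range(20):
        th=th0+(th1-th0)*(i*20+k+.5)/(N*20);p=p+L/N/20*np.array([np.cos(th),np.sin(th)])
    th=th0+(th1-th0)*(i+1)/N
    T.append(p-d*np.array([np.cos(th),np.sin(th)]));ths.append(th)
for t,th in zip(T,ths): print(t.round(4),np.degrees(th).round(1),((t-[.5187,-.1765])/.025).round(2),((np.degrees(th)-71)/6).round(2))
print(p)
```

```text
[ 0.5268 -0.1583] 71.0 [0.32 0.73] 0.0
[ 0.5303 -0.1492] 73.3 [0.46 1.09] 0.38
[ 0.5334 -0.1399] 75.5 [0.59 1.46] 0.75
[ 0.5361 -0.1305] 77.8 [0.7  1.84] 1.13
[ 0.5385 -0.121 ] 80.0 [0.79 2.22] 1.51
[ 0.5405 -0.1114] 82.3 [0.87 2.6 ] 1.88
[ 0.5421 -0.1018] 84.6 [0.94 2.99] 2.26
[ 0.5434 -0.0921] 86.8 [0.99 3.38] 2.64
[ 0.5442 -0.0823] 89.1 [1.02 3.77] 3.02
[ 0.5447 -0.0726] 91.4 [1.04 4.16] 3.39
[ 0.5448 -0.0628] 93.6 [1.04 4.55] 3.77
[ 0.5445 -0.053 ] 95.9 [1.03 4.94] 4.15
[ 0.5438 -0.0433] 98.1 [1.01 5.33] 4.52
[ 0.5428 -0.0335] 100.4 [0.96 5.72] 4.9
[ 0.54041818 -0.02074227]
```

Call:
play_rows(
  series=[
    [[0,0,0],[0,0,0],0.38],
    [[0,0,0],[0,0,0],0.38],
    [[0.11,0.25,0],[0,0,0],0.38],
    [[0.22,0.5,0],[0,0,0],0.38],
    [[0.32,0.73,0],[0,0,0],0.38],
  ],
  grip_force=20,
)

```text
t: 8.98
position: [0.527, -0.1574, 0.0206]
tool_rot: [-0.003, 0.814, 0.581, 0.001]
wrist_force: [-1.6, -0.6, 0.9]
gripper_width: 0.0357
```

```bash
python3 look.py a10 26 .529,-.1465
```

```text
t 8.975 pos [ 0.527  -0.1574  0.0206] jaw -18.96 tilt [-0.0031  0.0007] F [-1.6 -0.6  0.9] w 0.0357
side crop origin [240 170] scale 7.5
top crop origin [228 162] scale 7.5
```

View pics/a10.png

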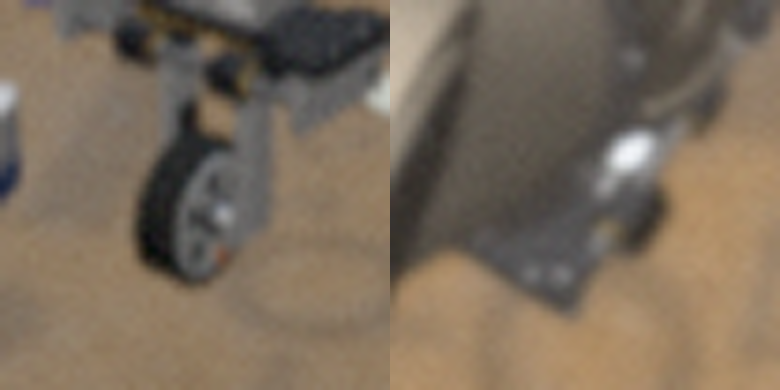

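Call:
play_rows(
  series=[
    [[0.13,0.33,0],[0,0,0.38],0.38],
    [[0.26,0.7,0],[0,0,0.75],0.38],
    [[0.37,1.08,0],[0,0,1.13],0.38],
    [[0.46,1.46,0],[0,0,1.5],0.38],
    [[0.54,1.84,0],[0,0,1.88],0.38],
  ],
)

```text
t: 9.7
position: [0.5408, -0.1104, 0.0206]
tool_rot: [-0.003, 0.752, 0.66, 0.001]
wrist_force: [0.0, 0.1, 0.1]
gripper_width: 0.0358
```

```bash
python3 look.py a11 26 .542,-.0985
```

```text
t 9.7 pos [ 0.5408 -0.1104  0.0206] jaw -7.47 tilt [-0.0032  0.0005] F [0.  0.1 0.1] w 0.0358
side crop origin [232 176] scale 7.5
top crop origin [215 155] scale 7.5
```

View pics/a11.png

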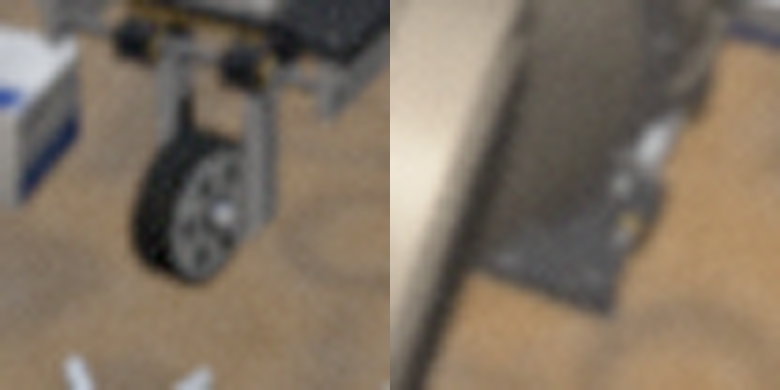

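```bash
for a in "0.542 -.098 72 0" "0.542 -.098 82 0"; do set -- $a; python3 ov.py o2_$3 $a; done
python3 - <<'E'
import cv2,numpy as np
cv2.imwrite("pics/o4.png",cv2.resize(np.hstack([cv2.imread(f"pics/o2_{k}.png") for k in(72,82)]),(800,400)))
E
```

```text
(no output)
```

View pics/o4.png

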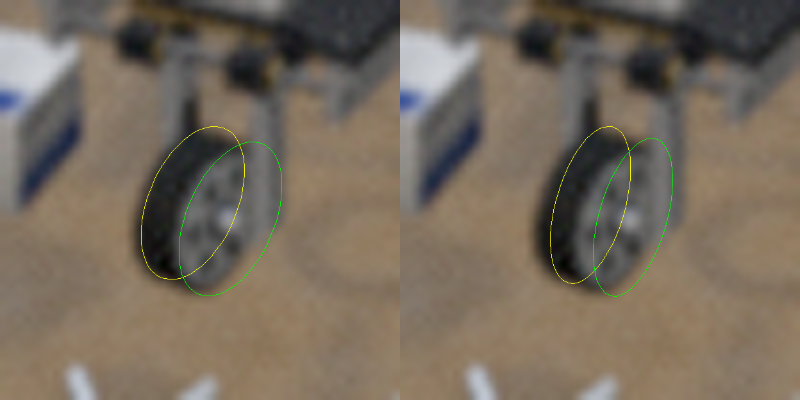

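Call:
play_rows(
  series=[
    [[0.06,0.35,0],[0,0,0.4],0.32],
    [[0.11,0.74,0],[0,0,0.78],0.32],
    [[0.14,1.13,0],[0,0,1.15],0.32],
    [[0.16,1.52,0],[0,0,1.5],0.32],
    [[0.16,1.9,0],[0,0,1.88],0.32],
  ],
)

```text
t: 10.42
position: [0.5464, -0.0619, 0.0213]
tool_rot: [-0.002, 0.682, 0.731, 0.001]
wrist_force: [4.6, -3.8, 4.5]
gripper_width: 0.03
```

```bash
python3 look.py a12 26 .544,-.05
```

```text
t 10.425 pos [ 0.5464 -0.0619  0.0213] jaw 3.97 tilt [-0.0023  0.0012] F [ 4.6 -3.8  4.5] w 0.03
side crop origin [227 182] scale 7.5
top crop origin [202 152] scale 7.5
```

View pics/a12.png

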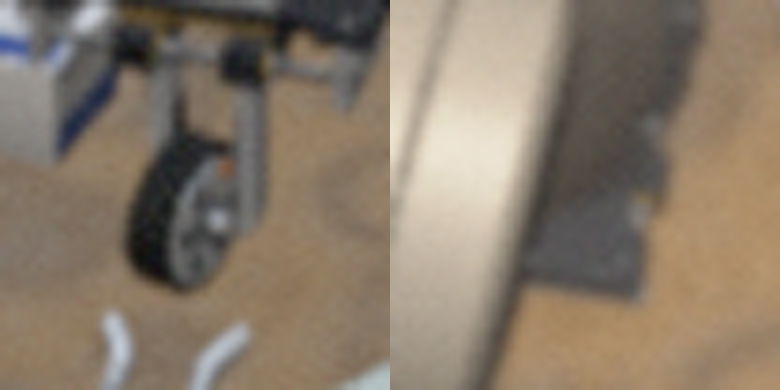

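```bash
for a in "0.544 -.05 74 0" "0.544 -.05 90 0"; do set -- $a; python3 ov.py o2_$3 $a; done
python3 - <<'E'
import cv2,numpy as np
cv2.imwrite("pics/o5.png",cv2.resize(np.hstack([cv2.imread(f"pics/o2_{k}.png") for k in(74,90)]),(800,400)))
E
```

```text
(no output)
```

View pics/o5.png

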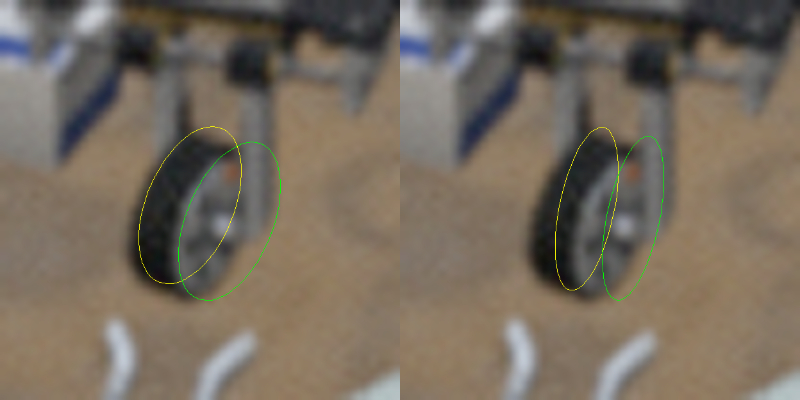

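Call:
play_rows(
  series=[
    [[0.0,-0.2,0],[0,0,-0.3],0.4],
    [[0.02,-0.6,0],[0,0,-1],0.6],
    [[0.02,-0.8,0],[0,0,-2],0.9],
    [[0.02,-0.8,0],[0,0,-3],1],
    [[0.02,-0.8,0],[0,0,-3],1],
  ],
)

```text
t: 11.15
position: [0.5458, -0.0813, 0.0208]
tool_rot: [-0.003, 0.788, 0.615, 0.001]
wrist_force: [0.2, 0.4, -0.1]
gripper_width: 0.0743
```

```bash
python3 look.py a13 26 .547,-.048; python3 fit.py f3 .547,-.048,76 0
```

```text
t 11.15 pos [ 0.5458 -0.0813  0.0208] jaw -14.05 tilt [-0.0029  0.0011] F [ 0.2  0.4 -0.1] w 0.0743
side crop origin [226 182] scale 7.5
top crop origin [201 151] scale 7.5
conf 0.81 bbox [244.5, 198.5, 18.0, 24.1] n 292
[ 0.5484 -0.035 ] [78.6] 5.87
[ 0.5482 -0.0351] [78.2] 5.76
[ 0.5482 -0.035 ] [78.2] 5.8
```

View pics/a13.png

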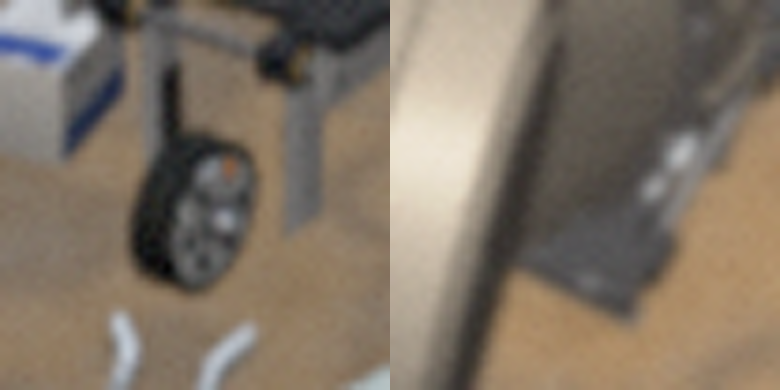

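View pics/f3.png

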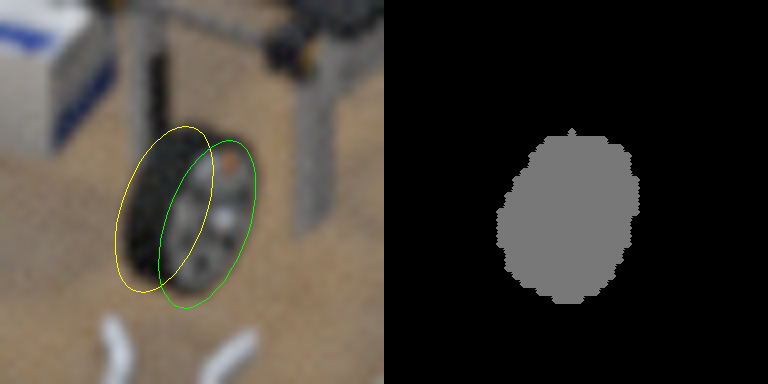

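Call:
play_rows(
  series=[
    [[0.07,0.5,0],[0,0,0],1],
    [[0.14,1.1,0],[0,0,0],1],
    [[0.2,1.65,0],[0,0,0],1],
    [[0.2,1.65,0],[0,0,0],1],
    [[0.2,1.65,0],[0,0,0],1],
  ],
  grip_force=10,
)

```text
t: 11.98
position: [0.5512, -0.0398, 0.021]
tool_rot: [-0.003, 0.787, 0.616, 0.001]
wrist_force: [0.3, -0.9, 0.3]
gripper_width: 0.0939
```

```bash
python3 look.py a14 26 .547,-.048
```

```text
t 11.975 pos [ 0.5512 -0.0398  0.021 ] jaw -13.89 tilt [-0.0027  0.0013] F [ 0.3 -0.9  0.3] w 0.0939
side crop origin [226 182] scale 7.5
top crop origin [201 151] scale 7.5
```

View pics/a14.png

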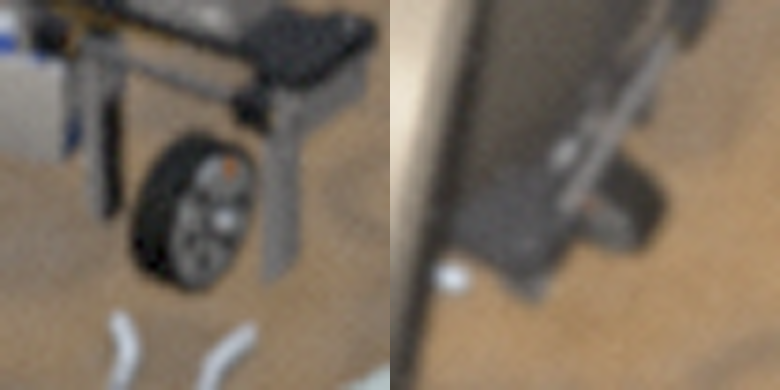

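Call:
play_rows(
  series=[
    [[0.05,-0.13,0],[0,0,0],0.8],
    [[0.05,-0.13,0],[0,0,0],0.7],
    [[0.05,-0.13,0],[0,0,0],0.5],
    [[0.05,-0.13,0],[0,0,0],0.4],
    [[0.05,-0.13,0],[0,0,0],0.4],
  ],
  grip_force=10,
)

```text
t: 12.7
position: [0.5522, -0.0434, 0.0209]
tool_rot: [-0.003, 0.788, 0.616, 0.001]
wrist_force: [-3.4, 0.5, 2.4]
gripper_width: 0.0475
```

Call:
play_rows(
  series=[
    [[0,0,0],[0,0,0.8],0.4],
    [[0,0,0],[0,0,1.6],0.4],
    [[0,0,0],[0,0,2.6],0.4],
    [[0,0,0],[0,0,3.6],0.4],
    [[0,0,0],[0,0,4.6],0.4],
  ],
)

```text
t: 13.32
position: [0.5522, -0.0434, 0.0209]
tool_rot: [-0.003, 0.617, 0.787, 0.0]
wrist_force: [-0.8, -0.4, -1.4]
gripper_width: 0.0469
```

```bash
python3 look.py a15 26 .547,-.048
```

```text
t 13.325 pos [ 0.5522 -0.0434  0.0209] jaw 13.86 tilt [-0.003   0.0005] F [-0.8 -0.4 -1.4] w 0.0469
side crop origin [226 182] scale 7.5
top crop origin [201 151] scale 7.5
```

View pics/a15.png

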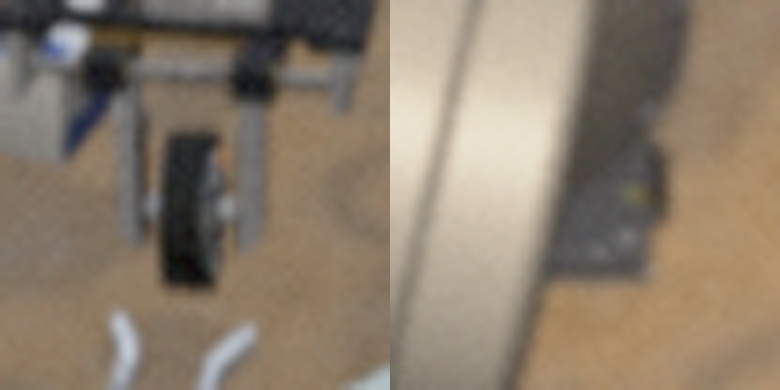

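Call:
play_rows(
  series=[
    [[-0.07,0.25,0],[0,0,0.25],0.4],
    [[-0.17,0.6,0],[0,0,0.25],0.4],
    [[-0.27,1.0,0],[0,0,0.25],0.4],
    [[-0.38,1.4,0],[0,0,0.1],0.4],
    [[-0.48,1.75,0],[0,0,0],0.4],
  ],
)

```text
t: 14.05
position: [0.54, 0.0013, 0.0209]
tool_rot: [-0.003, 0.618, 0.786, 0.001]
wrist_force: [0.8, 0.0, -0.9]
gripper_width: 0.0466
```

```bash
python3 look.py a16 26 .537,0.0
```

```text
t 14.05 pos [0.54   0.0013 0.0209] jaw 13.71 tilt [-0.0031  0.0006] F [ 0.8  0.  -0.9] w 0.0466
side crop origin [224 190] scale 7.5
top crop origin [187 150] scale 7.5
```

View pics/a16.png

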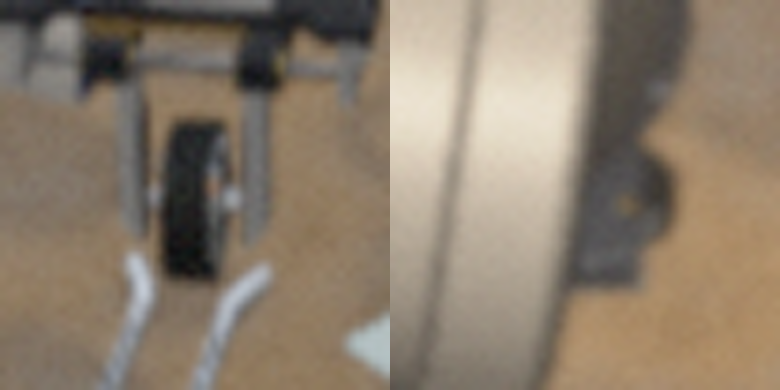

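Call:
play_rows(
  series=[
    [[-0.06,0.22,0],[0,0,0],0.4],
    [[-0.14,0.5,0],[0,0,-0.1],0.4],
    [[-0.21,0.8,0],[0,0,-0.2],0.4],
    [[-0.28,1.1,0],[0,0,-0.35],0.4],
    [[-0.34,1.4,0],[0,0,-0.5],0.4],
  ],
)

```text
t: 14.78
position: [0.5313, 0.0373, 0.0209]
tool_rot: [-0.003, 0.638, 0.77, 0.001]
wrist_force: [1.9, -0.7, -0.2]
gripper_width: 0.0467
```

```bash
python3 look.py a17 26 .530,0.035
```

```text
t 14.775 pos [0.5313 0.0373 0.0209] jaw 10.75 tilt [-0.0032  0.0008] F [ 1.9 -0.7 -0.2] w 0.0467
side crop origin [222 195] scale 7.5
top crop origin [177 150] scale 7.5
```

View pics/a17.png

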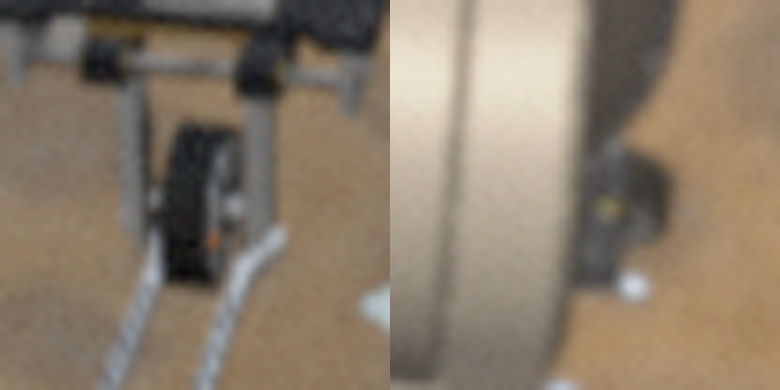

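Call:
play_rows(
  series=[
    [[-0.07,0.35,0],[0,0,0],0.4],
    [[-0.17,0.8,0],[0,0,0],0.4],
    [[-0.25,1.2,0],[0,0,0],0.4],
    [[-0.33,1.6,0],[0,0,0],0.4],
    [[-0.4,2.0,0],[0,0,-0.05],0.4],
  ],
)

```text
t: 15.5
position: [0.5211, 0.0887, 0.021]
tool_rot: [-0.003, 0.639, 0.769, 0.001]
wrist_force: [1.3, -0.2, 1.5]
gripper_width: 0.0467
```

```bash
python3 look.py a18 26 .522,0.085
```

```text
t 15.5 pos [0.5211 0.0887 0.021 ] jaw 10.53 tilt [-0.0033  0.0009] F [ 1.3 -0.2  1.5] w 0.0467
side crop origin [218 203] scale 7.5
top crop origin [162 149] scale 7.5
```

View pics/a18.png

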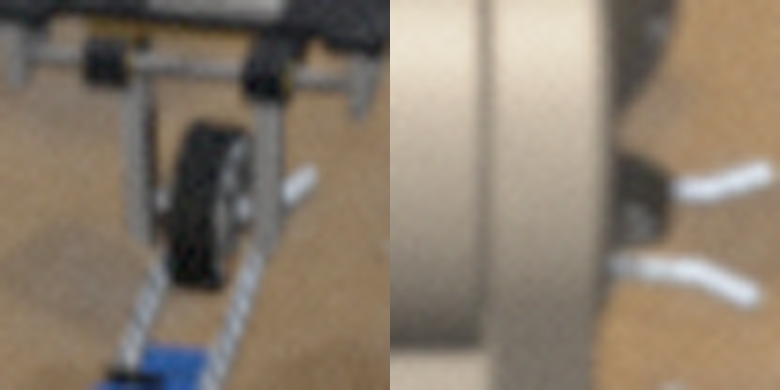

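Call:
play_rows(
  series=[
    [[0,0,0],[0,0,0],0.6],
    [[0,0,0],[0,0,0],0.8],
    [[0.09,-0.5,0],[0,0,0],0.8],
    [[0.2,-1.1,0],[0,0,0],0.8],
    [[0.25,-1.4,0],[0,0,0],0.8],
  ],
)

```text
t: 16.23
position: [0.5274, 0.0525, 0.0209]
tool_rot: [-0.003, 0.639, 0.769, 0.001]
wrist_force: [0.1, 0.2, 0.8]
gripper_width: 0.0753
```

Call:
play_rows(
  series=[
    [[0,0,0],[0,0,0],0.6],
    [[0,0,0],[0,0,0],0.38],
    [[0,0,0],[0,0,0],0.38],
    [[0,0,0],[0,0,0],0.38],
    [[0,0,0],[0,0,0],0.38],
  ],
  grip_force=20,
)

```text
t: 16.85
position: [0.5273, 0.0527, 0.0209]
tool_rot: [-0.003, 0.639, 0.769, 0.001]
wrist_force: [-0.2, -0.1, -0.2]
gripper_width: 0.0359
```

```bash
python3 look.py a19 26 .522,0.085; python3 fit.py f4 .521,.086,101 0
```

```text
t 16.85 pos [0.5273 0.0527 0.0209] jaw 10.53 tilt [-0.0035  0.0008] F [-0.2 -0.1 -0.2] w 0.0359
side crop origin [218 203] scale 7.5
top crop origin [162 149] scale 7.5
conf 0.6 bbox [240.3, 220.1, 15.0, 23.6] n 211
[0.5203 0.087 ] [103.6] 10.74
[0.5199 0.0878] [103.6] 10.74
[0.5194 0.0883] [103.2] 11.02
```

View pics/a19.png

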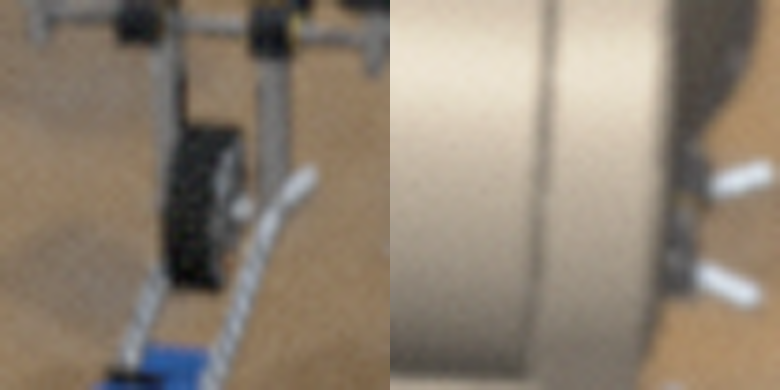

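View pics/f4.png

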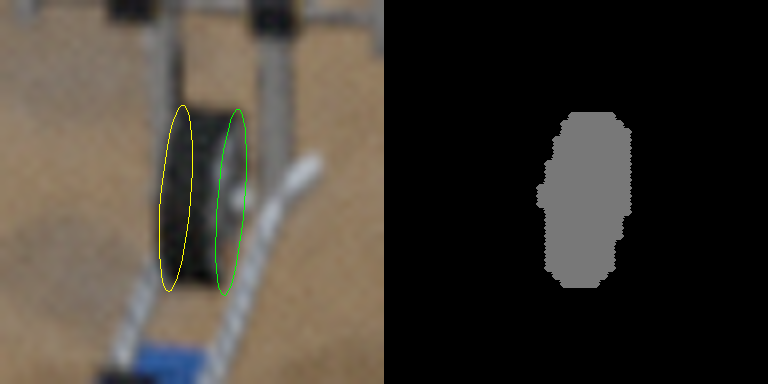

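Call:
play_rows(
  series=[
    [[-0.07,0.4,0],[0,0,0],0.38],
    [[-0.15,0.8,0],[0,0,0],0.38],
    [[-0.22,1.2,0],[0,0,0],0.38],
    [[-0.29,1.6,0],[0,0,0],0.38],
    [[-0.36,1.95,0],[0,0,0],0.38],
  ],
)

```text
t: 17.68
position: [0.5182, 0.1021, 0.0209]
tool_rot: [-0.003, 0.639, 0.769, 0.001]
wrist_force: [0.5, 0.4, -0.5]
gripper_width: 0.0354
```

```bash
python3 look.py a20 26 .515,0.115
```

```text
t 17.675 pos [0.5182 0.1021 0.0209] jaw 10.54 tilt [-0.0035  0.0008] F [ 0.5  0.4 -0.5] w 0.0354
side crop origin [217 209] scale 7.5
top crop origin [153 148] scale 7.5
```

View pics/a20.png

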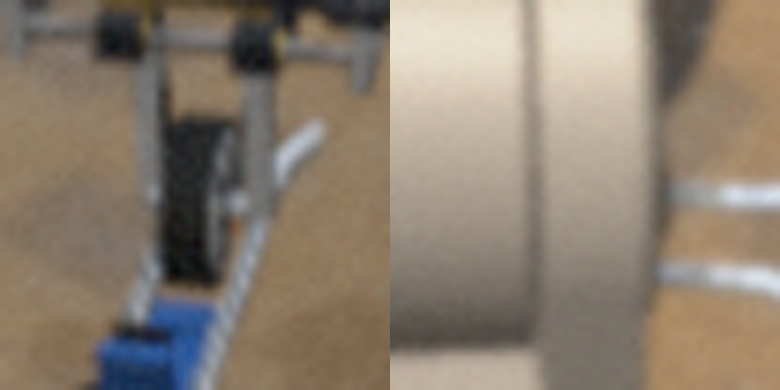

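Call:
play_rows(
  series=[
    [[-0.03,0.16,0],[0,0,0],0.38],
    [[-0.06,0.32,0],[0,0,0],0.38],
    [[-0.09,0.48,0],[0,0,0],0.38],
    [[-0.12,0.64,0],[0,0,0],0.38],
    [[-0.15,0.8,0],[0,0,0],0.38],
  ],
)

```text
t: 18.4
position: [0.5144, 0.1224, 0.021]
tool_rot: [-0.003, 0.639, 0.769, 0.001]
wrist_force: [0.6, -1.7, 1.4]
gripper_width: 0.036
```

```bash
python3 look.py a21 26 .515,0.115
```

```text
t 18.4 pos [0.5144 0.1224 0.021 ] jaw 10.58 tilt [-0.0034  0.0009] F [ 0.6 -1.7  1.4] w 0.036
side crop origin [217 209] scale 7.5
top crop origin [153 148] scale 7.5
```

View pics/a21.png

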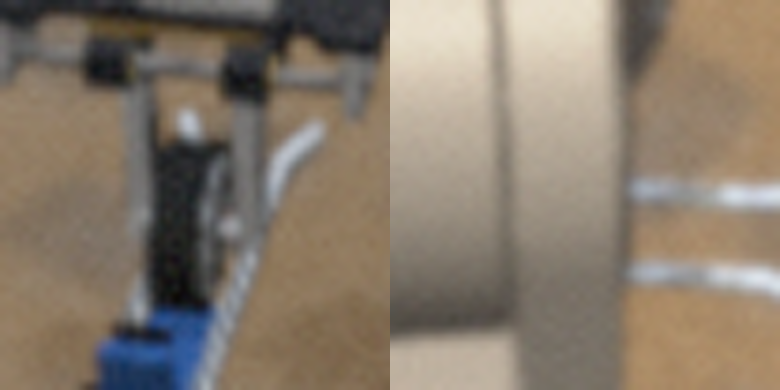

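Call:
play_rows(
  series=[
    [[-0.02,0.12,0],[0,0,0],0.38],
    [[-0.04,0.24,0],[0,0,0],0.38],
    [[-0.07,0.36,0],[0,0,0],0.38],
    [[-0.09,0.47,0],[0,0,0],0.38],
    [[-0.11,0.59,0],[0,0,0],0.38],
  ],
)

```text
t: 19.12
position: [0.5115, 0.1381, 0.021]
tool_rot: [-0.004, 0.639, 0.77, 0.001]
wrist_force: [0.6, -1.3, 1.1]
gripper_width: 0.0355
```

```bash
python3 look.py a22 26 .515,0.115
```

```text
t 19.125 pos [0.5115 0.1381 0.021 ] jaw 10.63 tilt [-0.0036  0.0011] F [ 0.6 -1.3  1.1] w 0.0355
side crop origin [217 209] scale 7.5
top crop origin [153 148] scale 7.5
```

View pics/a22.png

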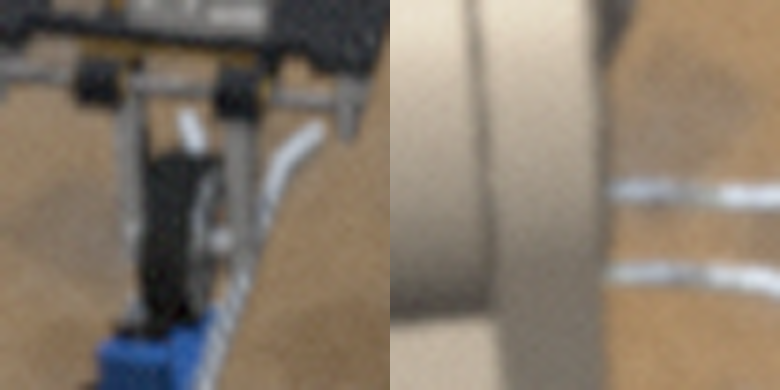

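Call:
play_rows(
  series=[
    [[-0.02,0.09,0],[0,0,0],0.38],
    [[-0.03,0.18,0],[0,0,0],0.38],
    [[-0.05,0.27,0],[0,0,0],0.38],
    [[-0.07,0.36,0],[0,0,0],0.38],
    [[-0.08,0.43,0],[0,0,0],0.38],
  ],
)

```text
t: 19.85
position: [0.5093, 0.1494, 0.021]
tool_rot: [-0.004, 0.638, 0.77, 0.001]
wrist_force: [-0.0, 0.5, 0.6]
gripper_width: 0.0353
```

```bash
python3 look.py a23 26 .505,0.145
```

```text
t 19.85 pos [0.5093 0.1494 0.021 ] jaw 10.66 tilt [-0.0037  0.0012] F [-0.   0.5  0.6] w 0.0353
side crop origin [216 214] scale 7.5
top crop origin [144 149] scale 7.5
```

View pics/a23.png

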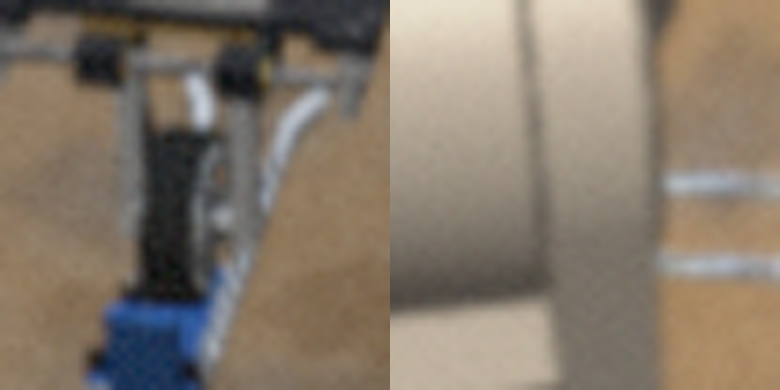

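Call:
play_rows(
  series=[
    [[-0.01,0.06,0],[0,0,0],0.38],
    [[-0.02,0.12,0],[0,0,0],0.38],
    [[-0.03,0.18,0],[0,0,0],0.38],
    [[-0.04,0.24,0],[0,0,0],0.38],
    [[-0.05,0.3,0],[0,0,0],0.38],
  ],
)

```text
t: 20.58
position: [0.5081, 0.157, 0.0209]
tool_rot: [-0.004, 0.638, 0.77, 0.001]
wrist_force: [-0.5, 1.2, 0.2]
gripper_width: 0.0358
```

```bash
python3 look.py a24 26 .505,0.145
```

```text
t 20.575 pos [0.5081 0.157  0.0209] jaw 10.68 tilt [-0.0037  0.0012] F [-0.5  1.2  0.2] w 0.0358
side crop origin [216 214] scale 7.5
top crop origin [144 149] scale 7.5
```

View pics/a24.png

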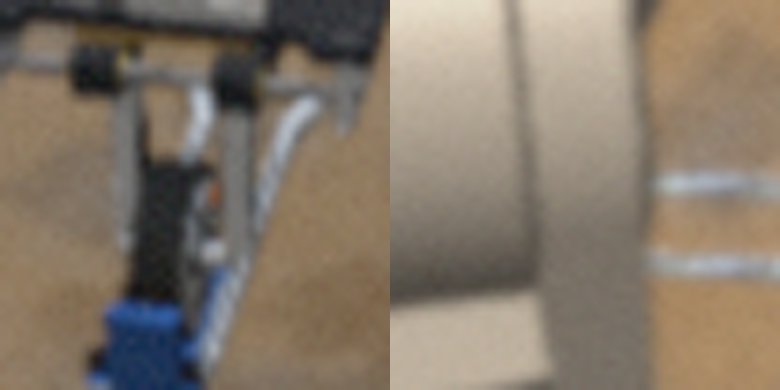

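Call:
play_rows(
  series=[
    [[0.04,-0.2,0],[0,0,0],0.38],
    [[0.13,-0.7,0],[0,0,0],0.38],
    [[0.24,-1.3,0],[0,0,0],0.42],
    [[0.35,-1.9,0],[0,0,0],0.45],
    [[0.47,-2.6,0],[0,0,0],0.5],
  ],
)

```text
t: 21.3
position: [0.52, 0.0907, 0.021]
tool_rot: [-0.004, 0.638, 0.77, 0.001]
wrist_force: [-0.2, -0.5, -0.0]
gripper_width: 0.0465
```

```bash
python3 look.py a25 26 .503,0.175
```

```text
t 21.3 pos [0.52   0.0907 0.021 ] jaw 10.66 tilt [-0.0037  0.0012] F [-0.2 -0.5 -0. ] w 0.0465
side crop origin [213 220] scale 7.5
top crop origin [135 148] scale 7.5
```

View pics/a25.png

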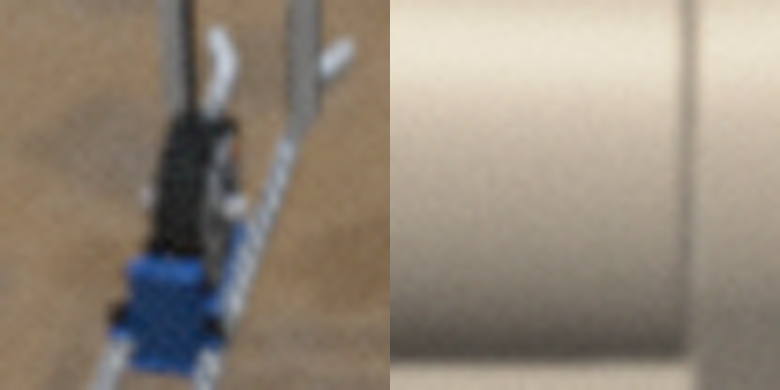

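Call:
play_rows(
  series=[
    [[0.05,-0.4,1],[0,0,0],0.6],
    [[0.1,-0.9,3],[0,0,0],0.6],
    [[0.1,-2.5,5],[0,0,0],0.6],
    [[0.1,-4.5,6],[0,0,0],0.6],
    [[0.1,-6.5,6],[0,0,0],0.6],
  ],
)

```text
t: 22.02
position: [0.5238, -0.0746, 0.1734]
tool_rot: [-0.002, 0.639, 0.769, 0.002]
wrist_force: [0.1, -0.7, -0.0]
gripper_width: 0.0564
```

Call:
play_rows(
  series=[
    [[-0.5,-2,0],[0,0,0],0.6],
    [[-1,-4,0],[0,0,0],0.6],
    [[-1.5,-6,0],[0,0,0],0.6],
    [[-2,-8,0],[0,0,0],0.6],
    [[-2,-8,0],[0,0,0],0.6],
  ],
)

```text
t: 22.65
position: [0.4722, -0.2783, 0.1732]
tool_rot: [-0.002, 0.641, 0.767, 0.002]
wrist_force: [0.2, 1.1, 0.2]
gripper_width: 0.0567
```

```bash
python3 look.py a26 26 .503,0.175; python3 fit.py f5 .503,.178,100
python3 - <<'E'
from h import *
for hd in(90,95,100):
  for ln in(0,):
    h=np.radians(hd);ax=np.array([-np.sin(h),np.cos(h),0]);o=np.array([213,220])
    print(hd,[((proj("side",np.array([.503,.178,.043])+s*.024*ax)-o+.5)*7.5).round(0) for s in(-1,1)])
E
```

```text
t 22.65 pos [ 0.4722 -0.2783  0.1732] jaw 10.22 tilt [-0.0017  0.0016] F [0.2 1.1 0.2] w 0.0567
side crop origin [213 220] scale 7.5
top crop origin [135 148] scale 7.5
none
90 [array([147., 185.]), array([249., 210.])]
95 [array([145., 188.]), array([250., 207.])]
100 [array([144., 191.]), array([252., 204.])]
```

View pics/a26.png

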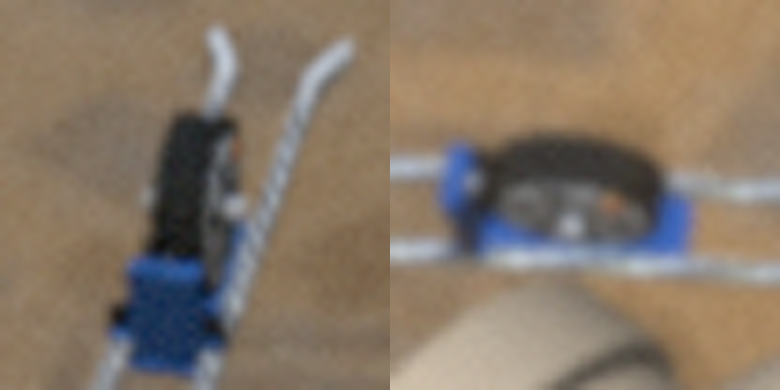

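```bash
sed -i 's/z=\.04)/z=.043)/' ov.py; for a in "0.505 .180 100 0" "0.505 .180 97 0"; do set -- $a; python3 ov.py o2_$3 $a; done
python3 - <<'E'
import cv2,numpy as np
cv2.imwrite("pics/o6.png",cv2.resize(np.hstack([cv2.imread(f"pics/o2_{k}.png") for k in(100,97)]),(800,400)))
from h import *
im=np.ascontiguousarray(np.load("/tmp/last_top.npy")[:,:,::-1]);o=np.array([135,148]);r=52
h=np.ascontiguousarray(cv2.resize(im[148:200,135:187],None,fx=10,fy=10,interpolation=cv2.INTER_CUBIC))
for p,cl in((cyl(.503,.180,np.radians(100),z=.043),(0,255,0)),(cyl(.505,.180,np.radians(95),z=.043),(0,0,255))):
    q=((np.array([proj("top",X) for X in p])-o+.5)*10).astype(np.int32)
    cv2.polylines(h,[q[:40]],True,cl);cv2.polylines(h,[q[40:]],True,cl)
cv2.imwrite("pics/o7.png",h)
E
```

```text
(no output)
```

View pics/o6.png

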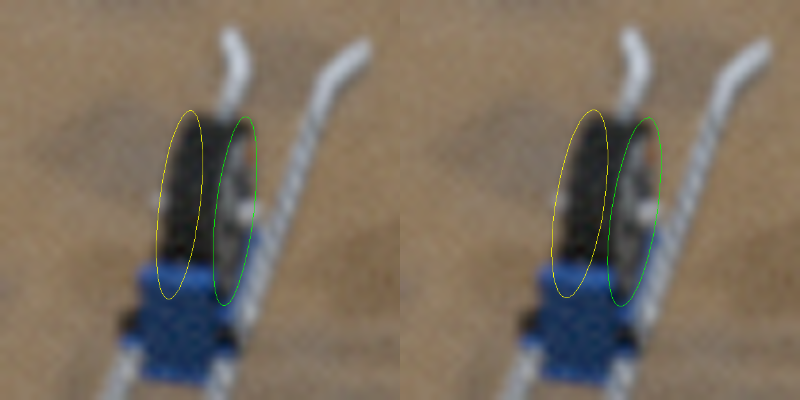

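View pics/o7.png

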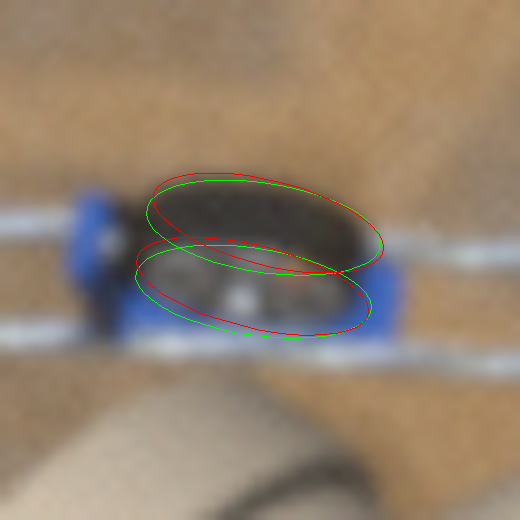

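```bash
python3 -c "
from plant import robot
print(robot.observe()['t'],robot.close_job())"
```

```text
the job is handed in; nothing more can be done
22.85 None
```

I rolled the wheel into the bay and over the blue ridge. The last pictures show it standing upright in the cradle between ridge and bumper, and I handed the job in at t = 22.85 s of the 72 s.

**How it went:**
- I pinched the wheel by its axle stubs to turn it and roll it towards the bay. It slipped back in the grip as you warned, and it ended up about 10° off the gripper's heading.
- I then tried pushing both stubs from behind to steer it, but that did not turn the wheel. I re-gripped it at the mouth and turned it onto the lane.
- I rolled it pinched into the lane, then pushed it slowly from behind up the ramp. The wrist readings there stayed below about 2.5 N, until the wheel dropped off the ridge into the seat.

**Last checks (arm clear of everything):**
- **Position:** an outline drawn over both camera pictures puts the wheel at about (0.504, 0.180) m, roughly 146 mm inside the mouth. That is about 46 mm past the ramp foot, whose place I estimated from the pictures.
- **Attitude:** it looks upright, with its heading within a few degrees of the lane.
- **Dot:** it was seen near the underside (t ≈ 7 s) and up again (t ≈ 10.4 s), before the bay. I did not measure its height.
- **Bystanders:** I saw no contact with them, but took no final measurement of where they stand.

**What failed or disagreed:** in the final side picture the wheel detector found nothing, so the final pose rests on the outlines alone. The two cameras disagreed by up to about 4–5 mm during the work. I did not measure the wheel's height in the seat or its contact force with the cradle.

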